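# Refit the dryer's lint screens

## Robot

A 7-joint arm with a two-finger parallel gripper is mounted at the origin on the work surface. World frame = base frame: x ahead of the robot, y to its left, z up, the work surface at z = 0. Lengths are in m, angles in rad, forces in N, time in s.
With the tool pointing down it reaches from about 0.4 to 0.85 m from the base axis. Payload 4.5 kg.
Tool frame: the origin (TCP) lies at the centre of the arm's flange, where the gripper is bolted on; the fingertips stand 166 mm ahead of it and the grasp point (between the pads) lies 147 mm ahead of it (r.grip_depth is the distance from the TCP to the grasp point, in m); z points along the fingers, y is the line along which they close (so a half turn about z gives the same grasp; the last joint's range is limited). The gripper opens to 88 mm and grips with 3 to 60 N. Pads are 18 mm wide; open, the fingers measure 123 mm over their backs; the gripper's body (75 mm by 187 mm) begins 45 mm behind the grasp point.
Start: joints at [-1.137, 0.689, -0.195, 1.565, 0.157, 0.902, -0.215], TCP at [0.243, 0.576, 0.405] pointing down, gripper open.
Joint ranges: [-3.01, 3.01], [-0.46, 2.08], [-1.47, 1.51], [0.13, 2.56], [-1, 4.14], [0.04, 2.09], [-2.66, 2.66]. Speed limits (rad/s): [2.57, 2.57, 3.14, 3.14, 3.14, 3.14, 3.14].

## Interface

Orientations are given as a unit quaternion [x, y, z, w].
In Python, from plant import status, cams, r, finder gives the robot as it stands.
- The arm moves only by the tool play_rows, never from a script. Its argument "rows" is a list of rows, each a list of 7 numbers: the opening in per cent of the stroke, from 0 (shut) to 100 (fully open), then the shift along the tool's x, y, z in m, then the turn, a rotation vector about the tool's x, y, z in degrees. A call has 1 to 8 rows; each row shifts and turns the commanded pose from where the row before left it, along the tool's axes as they then stand; what a row does not reach is not made up. A row lasts 1/8 s, in which the tool goes at most 62.5 mm and 10.7 degrees, less where a joint would pass 70% of its speed; a pose out of reach is approached as far as the arm can. A call with a gripper value outside its range is refused whole. The fingers move at their own pace and stop on an object; "grip_force" is the grip in N (left out, the last holds). Time passes only in rows, so rows that do not move let the fingers close. It gives the time, the measured TCP pose, the force, the opening and the grip force at its end, in the units of the state.
- status.get_state(): the state, without advancing time (a new reading comes with each control period).
- cams.snapshot(name): name is "side" or "top" or "wrist"; returns the picture (384x512x3 uint8, red, green, blue); there is no depth.
- cams.camera_params(name): a dict with "vfov" (degrees; the focal length in pixels is half the picture's height over the tangent of half this angle, whatever the lens; pixels are square), "cx", "cy" (the principal point, pixels), "R" (3x3) and "t" (3): a world point X has camera coordinates R X + t; the wrist camera has in their place "tool_from_camera" (4x4, takes a point from camera to tool coordinates, whose origin is the TCP and whose axes are the flange's). Camera axes: x right, y down, z forward; pixel columns grow to the right and rows downward; lengths in m; the calibration is good to about 2 mm. A picture is of the moment at which its call begins: read the wrist's pose just before it. camera_params takes no time and is no camera call.
- r.finish_job(): hands the job in; it is judged then, once.
Trained networks look in the newest picture that a camera, given by its name, has taken for a name from the list of things; names that differ only in an ending like _2 or _b are one class to them, and where a whole thing is asked for, a point or a joint stands for the part that bears it (a point fixed in the world has none). Each returns a list of dicts, best first, with "score" (0 to 1); they miss things now and then, are a little off and sometimes report something else, mostly with a low value. They report only what shows in the picture. A call takes as long as a camera call. They do not tell look-alikes from the thing itself.
- finder.spot_in(camera, label): "at" ([x, y, z] in m, in the coordinates of the camera as it stood for that picture, good to about 4 mm: the middle of the surface that is visible of it).
- finder.regions_of(camera, label): "mask" (384x512 bool, what is visible of it).
The state is a dict: "clock": time; "q": joint angles; "qd": joint speeds; "joint_torque": joint torques, N m; "tool_pos": TCP position; "eef_rot": TCP orientation; "contact_force": force on the tool from outside, world axes, zero at the start; "moment": the same for the moment, N m; "opening": opening from 0.0 (shut) to 1.0 (fully open); "finger_force": force on a finger pad.
Only numpy, scipy, OpenCV 4.12 (cv2) and the standard library are available. Lean on these libraries where they do the work, as an engineer would, in place of code of your own. Each camera call takes 0.05 s, during which the arm holds its last target. There are 200 camera calls.

## Task

The dryer's lint screens have been cleaned: slide every screen on the mat fully home into a bay of its own in the filter cassette, fin towards you, and then turn all three latch knobs clockwise to their end stops, the one of an empty bay too. Also tidy up by hanging the lint scraper by its eye on the sloping peg of the stand. Leave the other things on the table where they are.

Things in the scene. Friction and masses are not known exactly. Their poses are not given: they have to be found in the camera images.
- screen0_grip (a point): Lint screen 0: grey plate 120 (x) x 80 (y) x 8 mm, lying flat on a 3 mm mat, with an upright grip fin at its front (-x) end; x points from fin to leading edge, z up. This point is in the fin: 38 mm above the underside; the plate spans x +12 to +132, y -40 to +40 mm from it. Fin 40 mm long in x, 12 mm thick in y (pinch across y), its top 16 mm above this point
- screen1_grip (a point): Lint screen 1, identical to screen 0 (two or three screens are present; None if absent). Each has a cross bar, 18 mm high over the underside and 60 mm wide, at x +12 to +22 mm from this point. Mass 0.13 to 0.21 kg, balance point about 35 mm ahead (+x) of this point
- screen2_grip (a point): Lint screen 2, identical to screen 0 (None if absent)
- bay0 (a point): Left-most (+y) of three identical bays, 104 mm apart, of a fixed metal filter cassette (164 x 336 mm); any screen fits any bay. This point is where a screen's grip point is when it is fully home against the back stop (within 1 mm); x is the slide-in direction, z up, as in a home screen. The bay floor is 38 mm below this point, 6 mm above the table
- bay1 (a point): Middle bay, as bay0. Each slot is 84 mm wide; from x = +27 mm on (from this point) lips overhang both sides by 8 mm, underside 14 mm above the floor, with sloped lead-ins from x = +11 mm. The floor starts at x = -28 mm, 9 mm high side guides with pointed noses at x = -23 mm. Open above in the middle: a screen must come level from the front, along +x
- bay2 (a point): Right-most (-y) bay, as bay0. The cassette's rails and lips are at most 32 mm above the table, all but the latch knobs
- knob0 (a joint): Captive latch knob at the front right (-y) corner of bay0, rad. 0 to 0.2 at the start = open, its tongue pointing to the front (-x of the bay); clockwise from above it grows to the end stop 1.571 = locked, the tongue lying to +y across the bay's mouth, 7 mm in front of a home screen (a proud one blocks it). Stays where it is left (friction 0.03 N m)
- knob0_grip (a point): Grip point of knob0, on its vertical axis, 54 mm above the table; 52 mm to -y of bay0's point. The grip is a black bar 46 mm long (x of this frame, which turns with the knob), 12 mm thick (pinch across y), 26 mm high, centred 1 mm below this point. Tongue: 38 mm long to -x, 31 to 37 mm below. Fins of home screens stand 52 mm to either side: open the fingers narrowly
- knob1 (a joint): Same latch knob, for bay1
- knob1_grip (a point): Grip point of knob1, as knob0_grip, for bay1
- knob2 (a joint): Same latch knob, for bay2
- knob2_grip (a point): Grip point of knob2, as knob0_grip, for bay2
- scraper_grip (a point): Lint scraper: centre of its wooden handle, 80 (x) x 28 (y) x 20 mm high, half-way up, 10 mm above its underside, lying on the table. x points to a flat steel hanging eye, -x to a steel blade 50 mm wide that ends 85 mm from here. Mass 0.11 to 0.18 kg, balance point within 15 mm of this point. The same either face up
- scraper_eye (a point): Centre of the scraper's eye, 62 mm along x from scraper_grip: an opening 28 mm square in 6 mm thick flat steel, 44 mm wide outside, outer end 22 mm further along x
- peg_mid (a point): Mid-point of a straight peg, 8 mm thick, on a fixed stand (foot 80 mm square, white post 20 x 20 mm, 217 mm high). z up; the peg slopes up at 45 degrees towards -x of this frame, away from the post, whose front face is 22.5 mm to +x. Height 222.5 mm. An eye lowered level over the tip, then brought down towards the post, can be let go: the scraper swings down and hangs
- peg_root (a point): Where the peg leaves the post, 200 mm above the table
- peg_tip (a point): Free upper end of the peg, 245 mm above the table
- detergent: Bystander: blue detergent bottle, 84 mm across, 200 mm tall; leave it alone
- softener: Bystander: white bottle, 68 mm across, 170 mm tall; leave it alone
- stain_jar: Bystander: small white jar, 52 mm across, 70 mm tall; leave it alone
- coin_cup: Bystander: clear cup, 70 mm across, 75 mm tall; leave it alone
- sheet_box: Bystander: cardboard box 70 x 160 x 60 mm; leave it alone
- peg_basket: Bystander: grey open basket 100 x 140 x 60 mm; leave it alone
- brush: Bystander: hand brush lying on the table; leave it alone
Things that resemble listed ones, but are neither listed nor needed, are in the scene too. Leave any yellow look-alike of the part that bears screen1_grip alone.

How it is judged:
On the way, in this order (a step that is already met when the one before it is completed fails the run):
1. every lint screen present is fully home in a bay (((distance between screen0_grip and bay0 below 0.008 m and angle between the x axis of screen0_grip and the x axis of bay0, either way round below 0.08 rad) or (distance between screen0_grip and bay1 below 0.008 m and angle between the x axis of screen0_grip and the x axis of bay1, either way round below 0.08 rad) or (distance between screen0_grip and bay2 below 0.008 m and angle between the x axis of screen0_grip and the x axis of bay2, either way round below 0.08 rad)) and ((distance between screen1_grip and bay0 below 0.008 m and angle between the x axis of screen1_grip and the x axis of bay0, either way round below 0.08 rad) or (distance between screen1_grip and bay1 below 0.008 m and angle between the x axis of screen1_grip and the x axis of bay1, either way round below 0.08 rad) or (distance between screen1_grip and bay2 below 0.008 m and angle between the x axis of screen1_grip and the x axis of bay2, either way round below 0.08 rad)) and ((distance between screen2_grip and bay0 below 0.008 m and angle between the x axis of screen2_grip and the x axis of bay0, either way round below 0.08 rad) or (distance between screen2_grip and bay1 below 0.008 m and angle between the x axis of screen2_grip and the x axis of bay1, either way round below 0.08 rad) or (distance between screen2_grip and bay2 below 0.008 m and angle between the x axis of screen2_grip and the x axis of bay2, either way round below 0.08 rad))), for 0.2 s.
2. all three latch knobs are turned to their end stops, with the screens home (all of step 1 and value of joint each of knob0, knob1, knob2 above 1.45 rad), for 0.2 s.
At the end, for the whole second after the job is handed in: Every screen present is home in a bay (grip point within 8 mm of the bay's point, aligned within 0.08 rad), all three knobs are past 1.45 rad, and the scraper hangs by its eye on the peg (eye centre within 38 mm of the peg's middle, scraper within 0.5 rad of upright, eye up) (all of step 2 and distance between scraper_eye and peg_mid below 0.038 m and angle between scraper_grip's own x axis and vertical below 0.5 rad); the robot touches nothing.
It fails at once if a bystander is knocked over or pushed more than 60 mm (distance of any of detergent, softener, stain_jar, coin_cup, sheet_box, peg_basket, brush from where it was at the start of the episode above 0.06 m).
Of screen0, screen1, screen2 only 2 to 3 are there at a start; the rules pass over those that are not, and their reading is None.
At some moment in a run one of scraper, screen0, screen1, screen2 may be knocked a few centimetres aside while the robot is not near it.
Once in a run the grip may slacken for a moment while it holds something.
It also fails if it takes over 210 s, if anything falls off the work surface, if the arm or the gripper's body presses on something with over 40 N, if the wrist force passes 120 N, or if a joint passes its speed limit or range.

## Working session

There is one attempt and no reset: what is moved stays moved. The work goes in short steps, Python scripts to look and compute and a tool call to move; the robot and the scene stay as the last step left them, time stands still between calls to the robot, and variables do not carry over. Pictures are saved under pics/ and viewed, at most 14 in all, crops included, and the job is handed in when it is done.

Besides the shell and the picture viewer there is one more tool, called after "Request:" by a JSON object that holds its "api" and its "payload". play_rows: Moves the arm, as the interface text tells. Its arguments: {"type":"object","properties":{"rows":{"type":"array","items":{"type":"array","items":{"type":"number"}}},"grip_force":{"type":"number"}},"required":["rows"]}

```bash
ls; mkdir -p pics
cat > h.py <<'E'
import numpy as np, cv2
from scipy.spatial.transform import Rotation as Ro
from plant import status, cams, r, finder
def pose():
    s=status.get_state(); return np.array(s['tool_pos']),Ro.from_quat(s['eef_rot']).as_matrix(),s
def cam_to_world(name,P=None):
    c=cams.camera_params(name)
    if name=='wrist':
        p,R,_=P if P else pose(); T=np.array(c['tool_from_camera']); 
        return R@T[:3,:3], R@T[:3,3]+p, c
    R=np.array(c['R']);t=np.array(c['t']); return R.T,-R.T@t,c
def ray(name,uv,P=None):
    A,o,c=cam_to_world(name,P); f=192/np.tan(np.radians(c['vfov']/2))
    return o,A@np.array([(uv[0]-c['cx'])/f,(uv[1]-c['cy'])/f,1])
def onz(name,uv,z,P=None):
    o,d=ray(name,uv,P); return o+d*(z-o[2])/d[2]
def proj(name,X,P=None):
    A,o,c=cam_to_world(name,P); f=192/np.tan(np.radians(c['vfov']/2)); x=A.T@(np.array(X)-o)
    return np.array([c['cx']+f*x[0]/x[2],c['cy']+f*x[1]/x[2]])
def spots(name,labels,P=None,n=4):
    A,o,c=cam_to_world(name,P)
    for l in labels:
        for d in finder.spot_in(name,l)[:n]:
            X=A@np.array(d['at'])+o; print(l,round(d['score'],2),X.round(3),proj(name,X,P).round())
def snap(name,fn):
    P=pose(); im=cams.snapshot(name); cv2.imwrite('pics/'+fn,im[:,:,::-1]); return im,P
E
python3 - <<'E'
from h import *
print(status.get_state())
for n in ['top','side']:
    c=cams.camera_params(n); print(n,c)
    snap(n,n+'0.png')
    spots(n,['screen0_grip','bay0','knob0_grip','scraper_grip','scraper_eye','peg_mid','peg_tip'])
print(cams.camera_params('wrist'))
E
```

```text
pics
{'clock': 0.0, 'q': array([-1.13718188,  0.68996649, -0.19451282,  1.56634334,  0.15732389,
        0.90252374, -0.21511545]), 'qd': array([ 5.96660630e-04, -1.79798456e-03, -4.36823335e-04, -1.27508869e-03,
       -8.03156884e-04, -4.03583856e-05, -1.31724184e-03]), 'joint_torque': array([ 7.20113912e-04, -5.27564800e+01, -1.26696814e+00, -1.53435785e+01,
       -5.27037133e-02,  6.48902016e-03,  1.68454603e-04]), 'tool_pos': array([0.24317928, 0.57538848, 0.40392084]), 'eef_rot': array([ 1.98537746e-01,  9.80092807e-01, -9.17330966e-04, -1.04818940e-04]), 'contact_force': array([-0.86661173,  0.0647952 ,  0.19252423]), 'moment': array([0.02459609, 0.00276949, 0.03491769]), 'finger_force': 0.0, 'opening': 1.0025637543649661}
top {'vfov': 56.716413600507764, 'cx': 257.86389907801754, 'cy': 193.0040826764, 'R': array([[-0.02470199, -0.99967493, -0.00631247],
       [-0.97881238,  0.02546939, -0.20316898],
       [ 0.20326371,  0.00116004, -0.97912334]]), 't': array([-0.01999525,  0.55844981,  1.34181083])}
screen0_grip 0.95 [0.523 0.321 0.008] [170. 206.]
screen0_grip 0.17 [ 0.62
[... 1292 characters left out ...]
055] [341. 218.]
scraper_eye 0.85 [ 0.383 -0.317  0.01 ] [278. 306.]
peg_mid 0.94 [ 0.61  -0.419  0.033] [366. 285.]
peg_mid 0.24 [ 0.383 -0.317  0.012] [278. 306.]
peg_tip 0.75 [ 0.606 -0.424  0.028] [366. 288.]
peg_tip 0.41 [ 0.762 -0.185  0.051] [341. 218.]
{'vfov': 64.71056940876944, 'cx': 259.7057484410486, 'cy': 188.1309303269552, 'tool_from_camera': array([[-3.90572575e-04, -9.62188302e-01, -2.72384872e-01,
         7.08192547e-02],
       [ 9.99999486e-01, -6.30697410e-04,  7.94013613e-04,
        -9.77311429e-04],
       [-9.35783044e-04, -2.72384422e-01,  9.62188054e-01,
         1.98797625e-02],
       [ 0.00000000e+00,  0.00000000e+00,  0.00000000e+00,
         1.00000000e+00]])}
```

```bash
ls pics; python3 -c "
import cv2
for n in ['top0','side0']:
    im=cv2.imread('pics/%s.png'%n); cv2.imwrite('pics/%s_b.png'%n,cv2.resize(im,(800,600),interpolation=cv2.INTER_CUBIC))"
```

```text
side0.png
top0.png
```

View pics/top0_b.png

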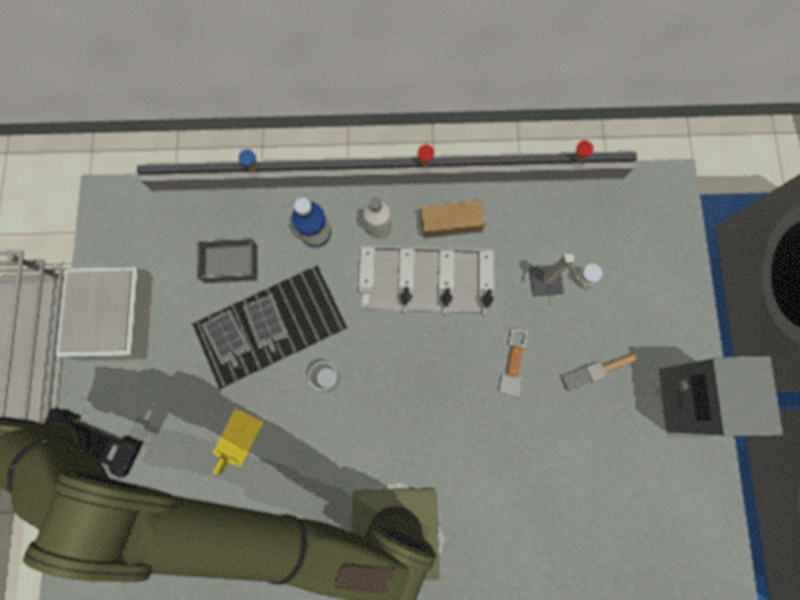

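View pics/side0_b.png

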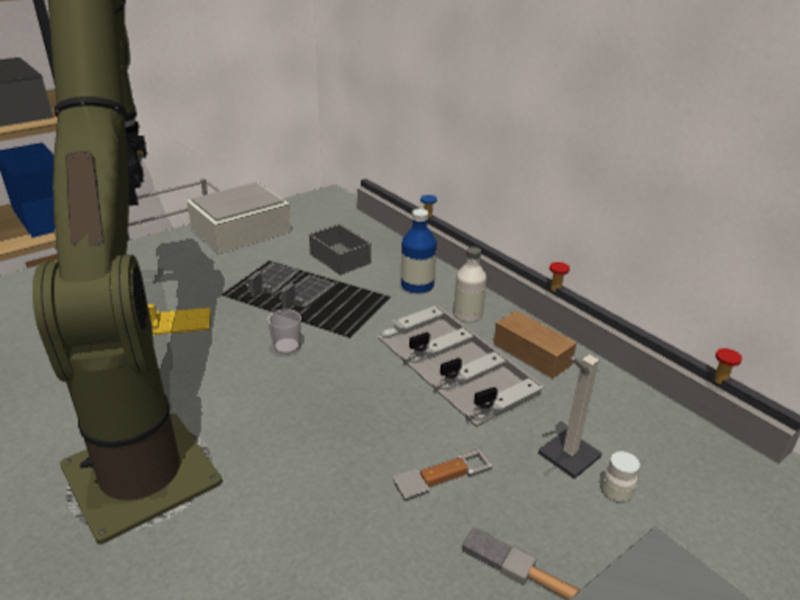

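The top view (800 px scale) shows two grey screens on the striped mat, at (225,335) and (265,320), fins towards the lower right. The yellow look-alike is at (238,440). The cassette is at (427,280), with knobs at (405,297), (446,298) and (487,298). The scraper with its square eye is at (515,360), and the brush, which has no eye, is at (600,370). The peg stand is at (550,275). Next I look more closely with the wrist camera.

```bash
cat >> h.py <<'E'
def down(a):
    a=np.radians(a); c,s=np.cos(a),np.sin(a); return np.array([[c,s,0],[s,-c,0],[0,0,-1.]])
def go(pts,yaw=None,Rt=None,tcp=False):
    """print turn, then shifts along the turned tool axes, to each grasp point in turn"""
    p,R,s=pose(); Rt=down(yaw) if Rt is None else Rt
    v=np.degrees(Ro.from_matrix(R.T@Rt).as_rotvec()); print('turn',v.round(1),'rows>=',np.ceil(np.linalg.norm(v)/10.5))
    for g in pts:
        t=np.array(g)-(0 if tcp else r.grip_depth)*Rt[:,2]; d=Rt.T@(t-p); print('shift',d.round(4),'rows>=',round(np.linalg.norm(d)/.06,1)); p=t
E
python3 - <<'E'
from h import *
go([(0.42,0.30,0.40)],202,tcp=True)
E
```

```text
turn [  0.    0.  -44.9] rows>= 5.0
shift [-0.0606 -0.3219  0.0048] rows>= 5.5
```

Request:
{"api": "play_rows", "payload": {"rows": [[100, 0, 0, 0, 0, 0, -9], [100, 0, 0, 0, 0, 0, -9], [100, 0, 0, 0, 0, 0, -9], [100, 0, 0, 0, 0, 0, -9], [100, 0, 0, 0, 0, 0, -9]]}}

```text
clock: 1.42
tool_pos: [0.2433, 0.5757, 0.4048]
eef_rot: [-0.194, 0.981, 0.0, 0.0]
contact_force: [1.0, 0.4, -0.6]
opening: 1.0
finger_force: 0.0
```

Request:
{"api": "play_rows", "payload": {"rows": [[100, -0.01, -0.054, 0, 0, 0, 0], [100, -0.01, -0.054, 0, 0, 0, 0], [100, -0.01, -0.054, 0, 0, 0, 0], [100, -0.01, -0.054, 0, 0, 0, 0], [100, -0.01, -0.054, 0, 0, 0, 0], [100, -0.01, -0.054, 0, 0, 0, 0], [100, 0, 0, 0, 0, 0, 0], [100, 0, 0, 0, 0, 0, 0]]}}

```text
clock: 2.42
tool_pos: [0.4205, 0.2987, 0.405]
eef_rot: [-0.192, 0.981, 0.001, 0.0]
contact_force: [-0.3, 0.6, -0.6]
opening: 1.003
finger_force: 0.0
```

Run:
```python
from h import *
im,P=snap('wrist','w1.png'); print(P[0],P[1].round(3).tolist(),P[2]['q'].round(2))
cv2.imwrite('pics/w1_b.png',cv2.resize(im[:,:,::-1],(800,600),interpolation=cv2.INTER_CUBIC))
spots('wrist',['screen0_grip','knob0_grip'],P)
for i,d in enumerate(finder.regions_of('wrist','screen0_grip')[:4]):
    m=d['mask']; ys,xs=np.where(m); print(d['score'],m.sum(),xs.min(),xs.max(),ys.min(),ys.max())
    np.save(f'm{i}.npy',m)
```

```text
[0.42049036 0.29865546 0.40495254] [[-0.927, -0.376, 0.0], [-0.376, 0.927, 0.001], [-0.001, 0.001, -1.0]] [-0.41  0.57 -0.47  1.88  0.36  0.77  0.88]
screen0_grip 0.79 [0.517 0.319 0.014] [246. 234.]
screen0_grip 0.19 [0.729 0.217 0.024] [126. 338.]
knob0_grip 0.44 [0.517 0.314 0.016] [242. 233.]
0.87 4963 216 278 175 276
0.42 3736 0 64 162 238
```

View pics/w1_b.png

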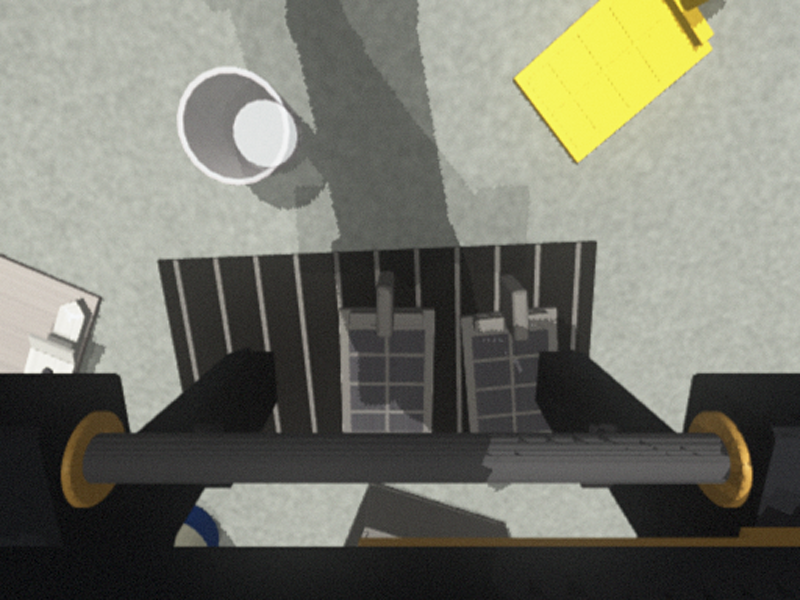

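In the wrist view (800 px scale), screen A's fin runs (386,273)–(386,333) with its plate front edge at (342,310)–(436,310). Screen B's fin runs (512,277)–(521,337) with its edge at (463,318)–(556,308). Yellow is well apart at (620,70).

Run:
```python
from h import *
P=pose(); im=cv2.imread('pics/w1.png')
g=lambda u,v,z: onz('wrist',(u*.64,v*.64),z,P)
for f,e in [(((386,273),(386,333)),((342,310),(436,310))),(((512,277),(521,337)),((463,318),(556,308)))]:
    a,b=[g(*q,.057) for q in f]; c,d=[g(*q,.011) for q in e]
    t=b-a; print('fin',a.round(4),b.round(4),np.linalg.norm(t).round(4),np.degrees(np.arctan2(t[1],t[0])).round(1),'mid',((a+b)/2).round(4))
    w=d-c; m=(c+d)/2; w/=1; ang=np.degrees(np.arctan2(w[1],w[0])); print(' edge w',np.linalg.norm(w).round(4),'yaw',(ang-90).round(1),'grip',(m-.012*np.array([np.cos(np.radians(ang-90)),np.sin(np.radians(ang-90)),0])).round(4))
c=im[160:300,195:375]; cv2.imwrite('pics/w1_c.png',cv2.resize(c,None,fx=4.4,fy=4.2,interpolation=cv2.INTER_CUBIC))
```

```text
fin [0.4309 0.2893 0.057 ] [0.4731 0.306  0.057 ] 0.0454 21.6 mid [0.452  0.2977 0.057 ]
 edge w 0.0779 yaw 22.2 grip [0.4589 0.301  0.011 ]
fin [0.3996 0.3736 0.057 ] [0.4383 0.3996 0.057 ] 0.0466 33.9 mid [0.419  0.3866 0.057 ]
 edge w 0.0773 yaw 28.7 grip [0.4241 0.3933 0.011 ]
```

View pics/w1_c.png

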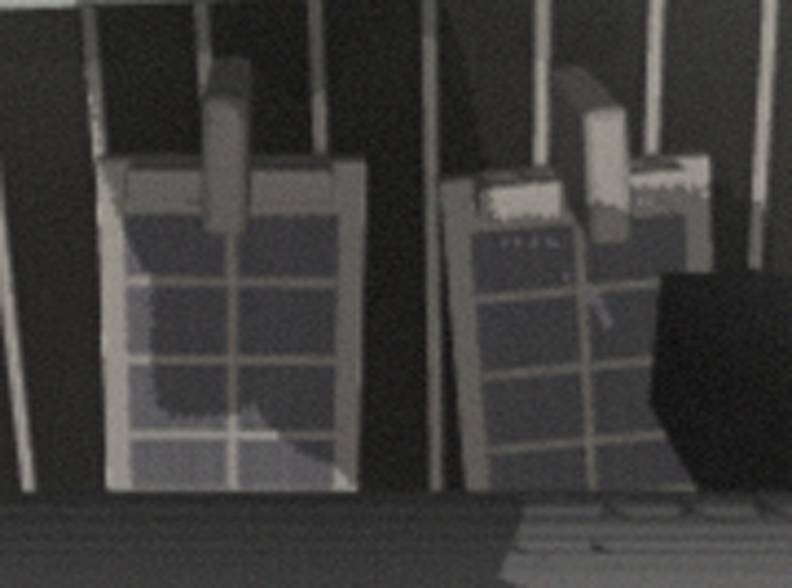

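The crop confirms two grey screens. The fin tops run along crop pixels (225,97)–(225,232) for A and (605,108)–(608,240) for B.

Run:
```python
from h import *
P=pose()
g=lambda u,v,z: onz('wrist',(195+u/4.4,160+v/4.2),z,P)
for f,e,c in [(((225,97),(225,232)),((97,160),(366,160)),((229,235),(232,490))),(((605,108),(608,240)),((441,182),(712,155)),((578,240),(592,490)))]:
    a,b=[g(*q,.057) for q in f]; 
    t=b-a; print('fin',np.linalg.norm(t).round(4),np.degrees(np.arctan2(t[1],t[0])).round(1),'mid',((a+b)/2).round(4))
    c,d=[g(*q,.009) for q in c]; t=d-c; print('mesh yaw',np.degrees(np.arctan2(t[1],t[0])).round(1),c.round(4))
    c,d=[g(*q,.011) for q in e]; w=d-c; ang=np.degrees(np.arctan2(w[1],w[0]))-90; print(' edge w',np.linalg.norm(w).round(4),'yaw',ang.round(1),'grip',((c+d)/2-.012*np.array([np.cos(np.radians(ang)),np.sin(np.radians(ang)),0])).round(4))
```

```text
fin 0.0384 21.5 mid [0.4581 0.299  0.057 ]
mesh yaw 22.2 [0.4943 0.3124 0.009 ]
 edge w 0.0791 yaw 22.2 grip [0.4592 0.2993 0.011 ]
fin 0.0379 27.2 mid [0.4232 0.3915 0.057 ]
mesh yaw 28.5 [0.4561 0.4104 0.009 ]
 edge w 0.0799 yaw 28.5 grip [0.4239 0.3932 0.011 ]
```

Run:
```python
from h import *
go([(0.53,-0.15,0.42)],180,tcp=True)
```

```text
turn [ 0.1  0.  22.3] rows>= 3.0
shift [-0.1102 -0.4496 -0.0152] rows>= 7.7
```

Request:
{"api": "play_rows", "payload": {"rows": [[100, 0, 0, 0, 0, 0, 7.4], [100, 0, 0, 0, 0, 0, 7.4], [100, 0, 0, 0, 0, 0, 7.4]]}}

```text
clock: 3.0
tool_pos: [0.42, 0.2992, 0.4047]
eef_rot: [0.002, 1.0, 0.0, -0.0]
contact_force: [0.0, -0.7, -0.7]
opening: 1.002
finger_force: 0.0
```

Request:
{"api": "play_rows", "payload": {"rows": [[100, -0.014, -0.056, -0.002, 0, 0, 0], [100, -0.014, -0.056, -0.002, 0, 0, 0], [100, -0.014, -0.056, -0.002, 0, 0, 0], [100, -0.014, -0.056, -0.002, 0, 0, 0], [100, -0.014, -0.056, -0.002, 0, 0, 0], [100, -0.014, -0.056, -0.002, 0, 0, 0], [100, -0.014, -0.056, -0.002, 0, 0, 0], [100, -0.012, -0.056, -0.002, 0, 0, 0]]}}

```text
clock: 4.0
tool_pos: [0.5306, -0.1507, 0.4209]
eef_rot: [-0.0, 1.0, 0.0, 0.0]
contact_force: [0.6, 0.8, -0.2]
opening: 0.999
finger_force: 0.0
```

Request:
{"api": "play_rows", "payload": {"rows": [[100, 0, 0, 0, 0, 0, 0], [100, 0, 0, 0, 0, 0, 0]]}}

```text
clock: 4.25
tool_pos: [0.53, -0.1487, 0.4206]
eef_rot: [0.0, 1.0, 0.001, -0.0]
contact_force: [0.1, 0.8, 0.1]
opening: 1.001
finger_force: 0.0
```

Run:
```python
from h import *
im,P=snap('wrist','w2.png'); np.savez('w2.npz',p=P[0],R=P[1]); print(P[0],P[1].round(3).tolist(),P[2]['q'].round(2))
cv2.imwrite('pics/w2_b.png',cv2.resize(im[:,:,::-1],(800,600),interpolation=cv2.INTER_CUBIC))
spots('wrist',['knob0_grip','scraper_grip','scraper_eye','peg_tip'],P)
```

```text
[ 0.53004283 -0.14871481  0.42056481] [[-1.0, 0.0, -0.0], [0.0, 1.0, 0.001], [0.0, 0.001, -1.0]] [ 0.43  0.59 -0.4   1.77  0.29  0.84  1.47]
knob0_grip 0.89 [ 0.57  -0.047  0.057] [345. 199.]
knob0_grip 0.75 [ 0.61  -0.493  0.016] [  6. 219.]
scraper_grip 0.55 [ 0.402 -0.311  0.013] [121.  52.]
scraper_grip 0.38 [ 0.606 -0.405  0.012] [ 72. 214.]
scraper_eye 0.7 [ 0.4   -0.315  0.013] [118.  51.]
scraper_eye 0.42 [ 0.609 -0.492  0.018] [  5. 218.]
scraper_eye 0.37 [ 0.562 -0.246  0.056] [178. 193.]
peg_tip 0.67 [ 0.609 -0.403  0.011] [ 74. 216.]
```

View pics/w2_b.png

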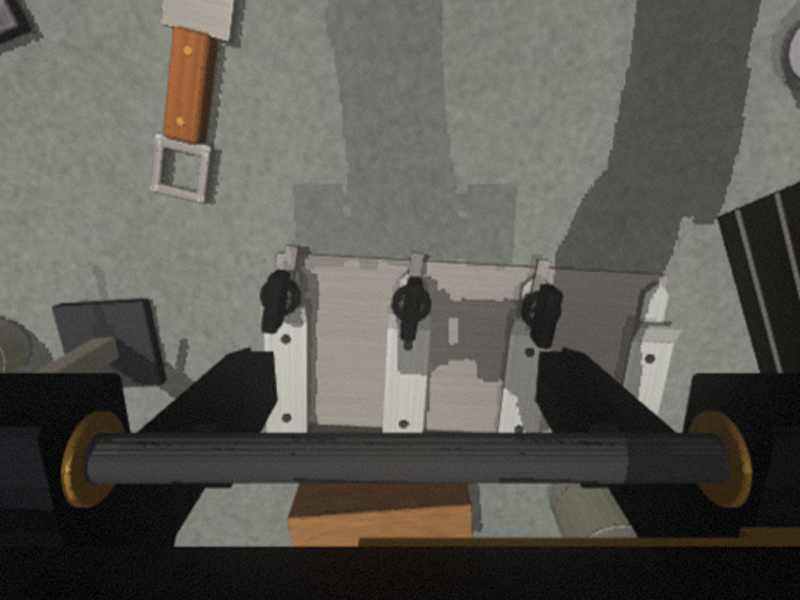

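The view (800 px scale) shows the cassette mouth at (303,255)–(660,272) and knobs near (280,298), (411,302) and (542,310). The scraper handle is at (189,85) with its eye at (183,168), and the post's foot is at (110,340). I'll enlarge both to get edges.

Run:
```python
import cv2,numpy as np
im=cv2.imread('pics/w2.png')
a=cv2.resize(im[150:285,165:440],(800,393),interpolation=cv2.INTER_CUBIC)
b=cv2.resize(im[0:140,90:160],(300,600),interpolation=cv2.INTER_CUBIC)
b2=cv2.resize(im[0:140,90:160],(100,200))
cv2.imwrite('pics/w2_c.png',cv2.convertScaleAbs(a,alpha=1.2))
```

```text
(no output)
```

View pics/w2_c.png

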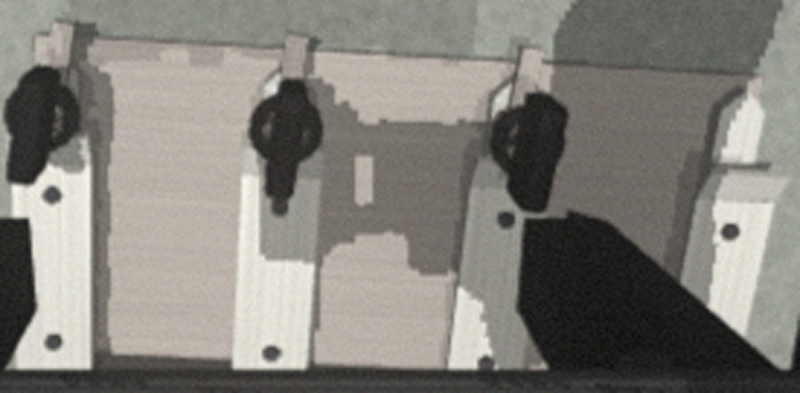

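```bash
cat > bay.py <<'E'
from h import *
z=np.load('w2.npz'); P=(z['p'],z['R'],None)
g=lambda u,v,z: onz('wrist',(165+u*275/800,150+v*135/393),z,P)
S=np.array([g(*q,.032) for q in [(52,195),(280,207),(506,219),(730,232)]])
E=np.array([g(*q,.006) for q in [(175,42),(400,53),(480,59),(720,72)]])
K=np.array([g(*q,.053) for q in [(42,112),(286,130),(528,140)]])
S2=np.array([g(*q,.032) for q in [(52,342),(271,353),(486,363)]])
if __name__=='__main__':
    print(S.round(4),np.linalg.norm(np.diff(S,axis=0),axis=1)); print(E.round(4)); print(K.round(4)); print(S2.round(4))
    for Q in (S,E,S2): d=Q[-1]-Q[0]; print('yaw',np.degrees(np.arctan2(d[1],d[0]))-90)
    d=S2-S[:3]; print('rail yaw',np.degrees(np.arctan2(d[:,1],d[:,0])),np.linalg.norm(d,axis=1))
E
python3 bay.py
```

```text
[[ 0.6022 -0.2483  0.032 ]
 [ 0.6081 -0.1465  0.032 ]
 [ 0.614  -0.0447  0.032 ]
 [ 0.6205  0.0573  0.032 ]] [0.10196387 0.10200319 0.10213975]
[[ 0.5381 -0.1942  0.006 ]
 [ 0.5433 -0.0915  0.006 ]
 [ 0.5461 -0.0548  0.006 ]
 [ 0.5524  0.0561  0.006 ]]
[[ 0.5577 -0.2442  0.053 ]
 [ 0.5656 -0.1442  0.053 ]
 [ 0.57   -0.044   0.053 ]]
[[ 0.6758 -0.2534  0.032 ]
 [ 0.6818 -0.1507  0.032 ]
 [ 0.6874 -0.049   0.032 ]]
yaw -3.431658284748565
yaw -3.266532421343811
yaw -3.2282954073512684
rail yaw [-3.98501907 -3.2464537  -3.34436884] [0.0737935  0.07385114 0.07343723]
```

Run:
```python
from bay import *
S=np.array([g(*q,.0253) for q in [(52,195),(280,207),(506,219),(730,232)]])
a=np.radians(-3.35); X=np.array([np.cos(a),np.sin(a)]); Y=np.array([-X[1],X[0]])
print(np.linalg.norm(np.diff(S,axis=0),axis=1))
y=(S[:,:2]@Y).mean(); x=(E[:,:2]@X); print('edge x',x, 'knob x',K[:,:2]@X,'knob y-', K[:,:2]@Y-y, 'screw x',S[:,:2]@X)
x=x.mean()+.028
for i in range(3):
    b=x*X+(y+(1-i)*.104)*Y; k=b-.052*Y; print('bay',i,b.round(4),'knob',k.round(4))
# scraper
h=lambda u,v,z: onz('wrist',(u*.64,v*.64),z,P)
e=[(158,137),(211,147),(205,201),(152,191)]; c=[h(*q,.013) for q in e]
print('eye sides',[np.linalg.norm(c[i]-c[(i+1)%4]).round(4) for i in range(4)]); ec=np.mean(c,0)
hd=[(173,27),(215,33),(203,143),(163,138)]; H=[h(*q,.020) for q in hd]; hc=np.mean(H,0)
print('handle',[np.linalg.norm(H[i]-H[(i+1)%4]).round(4) for i in range(4)],hc.round(4),'eye',ec.round(4),'dist',np.linalg.norm((ec-hc)[:2]),'yaw',np.degrees(np.arctan2(*(ec-hc)[1::-1])))
```

```text
[0.10381679 0.10385682 0.10399587]
edge x [0.54849876 0.54770576 0.54839358 0.54813364] knob x [0.57105356 0.57303018 0.57161975] knob y- [-0.15267473 -0.05237865  0.04791783] screw x [0.61839034 0.61832213 0.61830556 0.61883453]
bay 0 [0.5779 0.0117] knob [ 0.5748 -0.0402]
bay 1 [ 0.5718 -0.0921] knob [ 0.5687 -0.144 ]
bay 2 [ 0.5657 -0.1959] knob [ 0.5627 -0.2479]
eye sides [np.float64(0.041), np.float64(0.0426), np.float64(0.0422), np.float64(0.0424)]
handle [np.float64(0.03), np.float64(0.0777), np.float64(0.0303), np.float64(0.078)] [ 0.4067 -0.3099  0.02  ] eye [ 0.4661 -0.3258  0.013 ] dist 0.06153044753935966 yaw -15.020173811159122
```

Run:
```python
from h import *
go([(0.459,0.299,0.17),(0.459,0.299,0.041)],202)
```

```text
turn [  0.    0.  -21.9] rows>= 3.0
shift [-0.1019  0.4415  0.1035] rows>= 7.7
shift [0.    0.    0.129] rows>= 2.2
```

Request:
{"api": "play_rows", "payload": {"rows": [[50, 0, 0, 0, 0, 0, -7.3], [50, 0, 0, 0, 0, 0, -7.3], [50, 0, 0, 0, 0, 0, -7.3]]}}

```text
clock: 4.88
tool_pos: [0.5299, -0.1492, 0.4208]
eef_rot: [-0.192, 0.981, 0.0, 0.0]
contact_force: [0.6, 0.4, 0.6]
opening: 0.681
finger_force: 0.0
```

Request:
{"api": "play_rows", "payload": {"rows": [[50, -0.0125, 0.055, 0.013, 0, 0, 0], [50, -0.0125, 0.055, 0.013, 0, 0, 0], [50, -0.0125, 0.055, 0.013, 0, 0, 0], [50, -0.0125, 0.055, 0.013, 0, 0, 0], [50, -0.0125, 0.055, 0.013, 0, 0, 0], [50, -0.0125, 0.055, 0.013, 0, 0, 0], [50, -0.0135, 0.055, 0.013, 0, 0, 0], [50, -0.0135, 0.0565, 0.0125, 0, 0, 0]]}}

```text
clock: 5.88
tool_pos: [0.4598, 0.3001, 0.317]
eef_rot: [-0.19, 0.982, -0.0, 0.0]
contact_force: [0.8, -0.0, 0.4]
opening: 0.502
finger_force: 0.0
```

Request:
{"api": "play_rows", "payload": {"rows": [[50, 0, 0, 0, 0, 0, 0], [50, 0, 0, 0, 0, 0, 0]]}}

```text
clock: 6.12
tool_pos: [0.4603, 0.2977, 0.3171]
eef_rot: [-0.19, 0.982, -0.001, -0.0]
contact_force: [0.8, -0.9, -0.4]
opening: 0.5
finger_force: 0.0
```

Run:
```python
from h import *
im,P=snap('wrist','w3.png'); print(P[0],P[2]['q'].round(2))
spots('wrist',['screen0_grip'],P)
cv2.imwrite('pics/w3_b.png',cv2.resize(im[:,:,::-1],(800,600),interpolation=cv2.INTER_CUBIC))
go([(0.459,0.299,0.041)],202)
```

```text
[0.46030111 0.29767463 0.31714397] [-0.45  0.73 -0.36  1.88  0.42  0.61  0.89]
screen0_grip 0.62 [0.51  0.313 0.011] [256. 228.]
turn [-0.1 -0.  -0.3] rows>= 1.0
shift [0.0009 0.0034 0.1291] rows>= 2.2
```

View pics/w3_b.png

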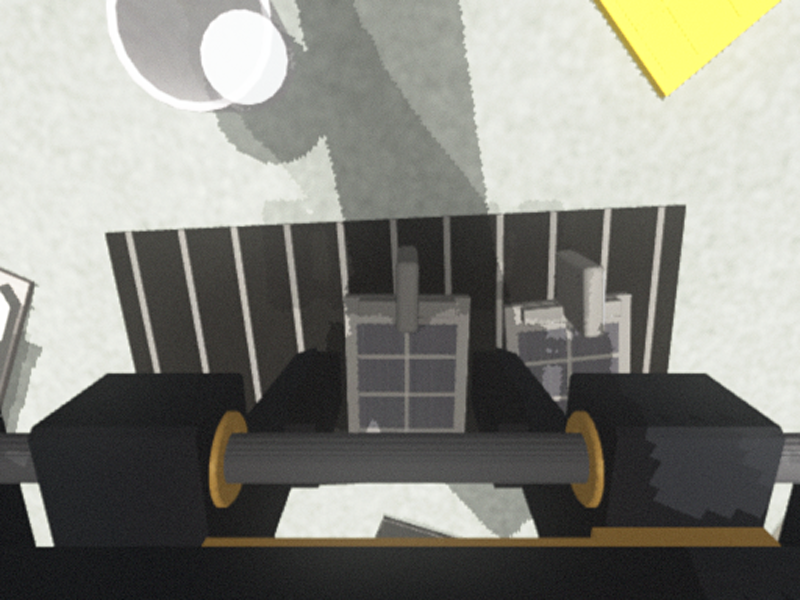

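The fin of A is centred between the fingers, at (407,296). The network's spot agrees with the earlier measurement, so I go down and grip.

Request:
{"api": "play_rows", "payload": {"rows": [[50, 0.0005, 0.002, 0.05, 0, 0, -0.3], [50, 0, 0.001, 0.05, 0, 0, 0], [50, 0, 0, 0.029, 0, 0, 0], [50, 0, 0, 0, 0, 0, 0], [0, 0, 0, 0, 0, 0, 0], [0, 0, 0, 0, 0, 0, 0], [0, 0, 0, 0, 0, 0, 0], [0, 0, 0, 0, 0, 0, 0]], "grip_force": 50}}

```text
clock: 7.22
tool_pos: [0.4595, 0.3001, 0.1891]
eef_rot: [-0.191, 0.981, -0.0, 0.001]
contact_force: [0.2, -0.3, 6.8]
opening: 0.129
finger_force: 49.8
```

Request:
{"api": "play_rows", "payload": {"rows": [[0, 0, 0, -0.02, 0, 0, 0], [0, 0, 0, -0.04, 0, 0, 0], [0, 0, 0, -0.04, 0, 0, 0], [0, 0, 0, -0.01, 0, 0, 0], [0, 0, 0, 0, 0, 0, 0]]}}

```text
clock: 7.85
tool_pos: [0.459, 0.3001, 0.2981]
eef_rot: [-0.192, 0.981, 0.0, 0.0]
contact_force: [0.0, -1.0, -2.3]
opening: 0.129
finger_force: 49.8
```

Run:
```python
from h import *
a=np.radians(-3.35); X=np.array([np.cos(a),np.sin(a)]); b=np.array([0.5779,0.0117])
q=lambda s,z:(*(b+s*X),z)
go([q(-.175,.15),q(-.175,.047),q(0,.047)],176.65); s=status.get_state(); print(s['contact_force'],s['moment'],s['opening'],s['finger_force'])
```

```text
turn [ 0.   0.  25.4] rows>= 3.0
shift [ 0.0395 -0.281   0.0008] rows>= 4.7
shift [0.    0.    0.103] rows>= 1.7
shift [-0.175  0.     0.   ] rows>= 2.9
[ 0.03654624 -1.02606505 -2.34042495] [-0.04017978  0.11628228 -0.01162416] 0.1287089804350625 49.79440078139305
```

Request:
{"api": "play_rows", "payload": {"rows": [[0, 0, 0, 0, 0, 0, 6.4], [0, 0, 0, 0, 0, 0, 6.4], [0, 0, 0, 0, 0, 0, 6.3], [0, 0, 0, 0, 0, 0, 6.3], [0, 0.005, -0.035, 0, 0, 0, 0], [0, 0.005, -0.035, 0, 0, 0, 0], [0, 0.005, -0.035, 0, 0, 0, 0], [0, 0.005, -0.035, 0, 0, 0, 0]]}}

```text
clock: 8.85
tool_pos: [0.4303, 0.1604, 0.2967]
eef_rot: [0.029, 1.0, -0.001, -0.001]
contact_force: [-0.9, -0.3, -2.0]
opening: 0.127
finger_force: 49.8
```

Request:
{"api": "play_rows", "payload": {"rows": [[0, 0.005, -0.035, 0, 0, 0, 0], [0, 0.005, -0.035, 0, 0, 0, 0], [0, 0.005, -0.035, 0, 0, 0, 0], [0, 0.0045, -0.036, 0, 0, 0, 0], [0, 0, 0, 0.02, 0, 0, 0], [0, 0, 0, 0.02, 0, 0, 0], [0, 0, 0, 0, 0, 0, 0], [0, 0, 0, 0, 0, 0, 0]]}}

```text
clock: 9.85
tool_pos: [0.4032, 0.0222, 0.258]
eef_rot: [0.029, 1.0, -0.0, -0.001]
contact_force: [0.2, -0.3, -1.1]
opening: 0.135
finger_force: 49.8
```

Run:
```python
from h import *
im,P=snap('wrist','w4.png'); print(P[0],P[2]['q'].round(2),P[2]['opening'])
cv2.imwrite('pics/w4_b.png',cv2.resize(im[:,:,::-1],(800,600),interpolation=cv2.INTER_CUBIC))
a=np.radians(-3.35); X=np.array([np.cos(a),np.sin(a)]); b=np.array([0.5779,0.0117])
q=lambda s,z:(*(b+s*X),z)
go([q(-.175,.047),q(0,.047)],176.65)
spots('wrist',['screen0_grip','knob0_grip'],P)
```

```text
[0.40320786 0.02221551 0.25795746] [-0.13  0.74 -0.06  2.34  0.55  0.08  0.79] 0.13533836842530228
turn [ 0.  -0.   0.1] rows>= 1.0
shift [ 0.0002 -0.0003  0.064 ] rows>= 1.1
shift [-0.175  0.     0.   ] rows>= 2.9
screen0_grip 0.73 [0.452 0.021 0.081] [264. 308.]
```

View pics/w4_b.png

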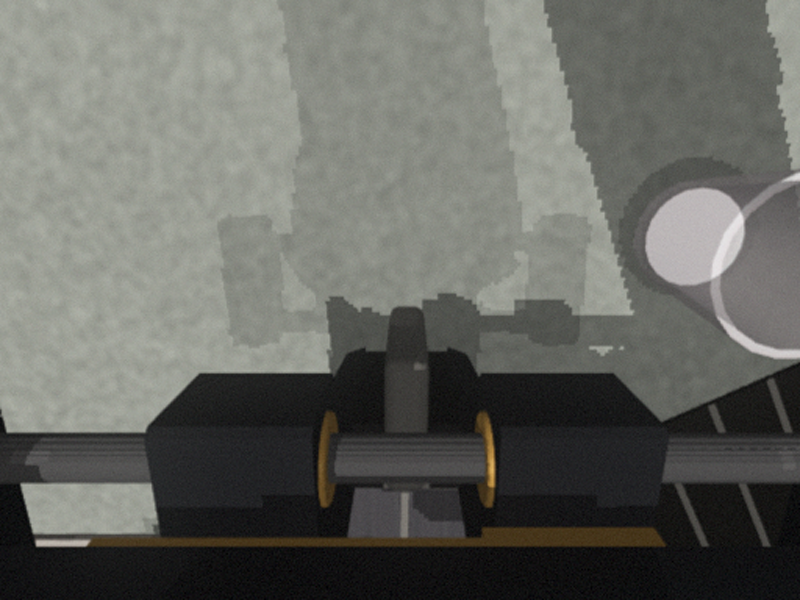

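The held screen is gripped centrally with its fin at (407,370), and the cup on the right is clear of it. I'll lower and slide in gently.

Request:
{"api": "play_rows", "payload": {"rows": [[0, 0, 0, 0.025, 0, 0, 0], [0, 0, 0, 0.025, 0, 0, 0], [0, 0, 0, 0.014, 0, 0, 0.1], [0, 0, 0, 0, 0, 0, 0]]}}

```text
clock: 10.5
tool_pos: [0.4087, 0.0209, 0.2299]
eef_rot: [0.029, 1.0, -0.005, -0.003]
contact_force: [-0.6, 0.2, -1.5]
opening: 0.131
finger_force: 49.8
```

```bash
cat > ins.py <<'E'
import sys
from h import *
a=np.radians(-3.35); X=np.array([np.cos(a),np.sin(a)]); i=int(sys.argv[1]); b=np.array([[0.5779,0.0117],[0.5718,-0.0921],[0.5657,-0.1959]])[i]
p,R,s=pose(); g=p+r.grip_depth*R[:,2]; d=g[:2]-b
print('s',(d@X).round(4),'lat',(d@[-X[1],X[0]]).round(4),'z',g[2].round(4),'tilt',(R[:2,2]*57.3).round(2),'F',s['contact_force'].round(1),'M',s['moment'].round(2),'q',s['q'].round(2),'open',s['opening'])
go([(*b,.047)],176.65)
E
python3 ins.py 0
```

```text
s -0.1705 lat -0.0021 z 0.0826 tilt [-0.41 -0.51] F [-0.6  0.2 -1.5] M [0.02 0.05 0.01] q [-0.13  0.81 -0.06  2.33  1.37  0.05 -0.03] open 0.13123591679675942
turn [-0.5 -0.4  0.1] rows>= 1.0
shift [-0.1695  0.0007  0.0356] rows>= 2.9
```

Lowering at the near radius is limited: joint 6 is at its stop. I'll go down closer in, with the leading edge just inside the guides but short of the lips.

Request:
{"api": "play_rows", "payload": {"rows": [[0, -0.02, 0.001, 0, -0.5, -0.4, 0.1], [0, -0.0225, 0, 0, 0, 0, 0], [0, 0, 0, 0, 0, 0, 0], [0, 0, 0, 0, 0, 0, 0]]}}

```text
clock: 11.0
tool_pos: [0.45, 0.0191, 0.2299]
eef_rot: [0.03, 1.0, -0.001, -0.001]
contact_force: [-0.4, 0.1, -1.2]
opening: 0.128
finger_force: 49.8
```

```bash
python3 ins.py 0
```

```text
s -0.1283 lat -0.0003 z 0.0826 tilt [-0.08 -0.06] F [-0.4  0.1 -1.2] M [ 0.05  0.05 -0.05] q [ 0.08  0.83 -0.36  2.2   1.09  0.3   0.26] open 0.12759016080630992
turn [-0.1 -0.1 -0.1] rows>= 1.0
shift [-1.282e-01  1.000e-04  3.560e-02] rows>= 2.2
```

Request:
{"api": "play_rows", "payload": {"rows": [[0, 0, 0, 0.01, 0, 0, 0], [0, 0, 0, 0.01, 0, 0, 0], [0, 0, 0, 0.008, 0, 0, 0], [0, 0, 0, 0.007, 0, 0, 0], [0, 0, 0, 0, 0, 0, 0]]}}

```text
clock: 11.62
tool_pos: [0.4499, 0.0197, 0.1946]
eef_rot: [0.029, 1.0, -0.001, -0.001]
contact_force: [0.4, -0.5, -1.6]
opening: 0.134
finger_force: 5.0
```

```bash
python3 ins.py 0
```

```text
s -0.1286 lat 0.0002 z 0.0473 tilt [-0.12 -0.11] F [ 0.4 -0.5 -1.6] M [0.05 0.05 0.07] q [-0.04  0.89 -0.18  2.22  1.29  0.15  0.08] open 0.13375856087030547
turn [-0.1 -0.1  0. ] rows>= 1.0
shift [-0.1283 -0.0005  0.0003] rows>= 2.1
```

The grip is slackening (5 N), so I wait for it to recover.

Request:
{"api": "play_rows", "payload": {"rows": [[0, 0, 0, 0, 0, 0, 0], [0, 0, 0, 0, 0, 0, 0], [0, 0, 0, 0, 0, 0, 0], [0, 0, 0, 0, 0, 0, 0]], "grip_force": 50}}

```text
clock: 12.12
tool_pos: [0.451, 0.0192, 0.1948]
eef_rot: [0.03, 1.0, -0.0, 0.0]
contact_force: [0.8, -0.1, -1.4]
opening: 0.131
finger_force: 50.0
```

```bash
python3 ins.py 0
python3 - <<'E'
from h import *
snap('side','s1.png'); im=cv2.imread('pics/s1.png'); c=im[170:300,200:360]; cv2.imwrite('pics/s1_c.png',cv2.resize(c,(740,600),interpolation=cv2.INTER_CUBIC))
E
```

```text
s -0.1271 lat -0.0 z 0.0475 tilt [ 0.01 -0.03] F [ 0.8 -0.1 -1.4] M [ 0.    0.05 -0.01] q [-0.03  0.89 -0.18  2.21  1.29  0.15  0.08] open 0.13102652501574616
turn [-0.   0.  -0.1] rows>= 1.0
shift [-1.271e-01 -1.000e-04  5.000e-04] rows>= 2.1
```

View pics/s1_c.png

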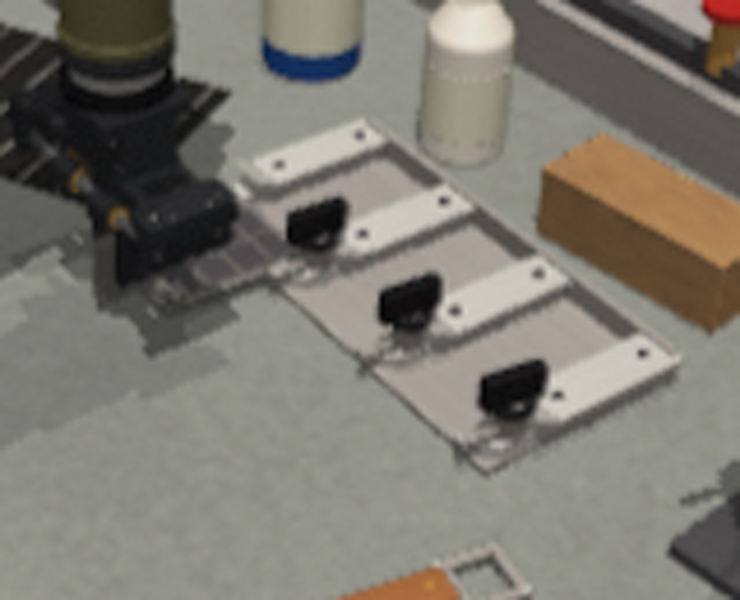

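The crop shows the plate of A level at bay0's mouth, at (230,260). The grip is back at 50 N, so I slide in.

Request:
{"api": "play_rows", "payload": {"rows": [[0, -0.012, 0, 0, 0, 0, 0], [0, -0.015, 0, 0, 0, 0, 0], [0, -0.015, 0, 0, 0, 0, 0], [0, -0.015, 0, 0, 0, 0, 0], [0, 0, 0, 0, 0, 0, 0]]}}

```text
clock: 12.8
tool_pos: [0.5086, 0.0154, 0.1946]
eef_rot: [0.031, 1.0, 0.0, 0.001]
contact_force: [0.5, -0.1, -1.3]
opening: 0.132
finger_force: 50.0
```

```bash
python3 ins.py 0
```

```text
s -0.0692 lat -0.0003 z 0.0473 tilt [0.07 0.  ] F [ 0.5 -0.1 -1.3] M [-0.02  0.05 -0.01] q [ 0.13  0.94 -0.43  2.04  1.03  0.4   0.39] open 0.1321511716662312
turn [ 0.   0.1 -0.2] rows>= 1.0
shift [-0.0694  0.0003  0.0003] rows>= 1.2
```

Request:
{"api": "play_rows", "payload": {"rows": [[0, -0.015, 0, 0, 0, 0, -0.1], [0, -0.015, 0, 0, 0, 0, 0], [0, -0.015, 0, 0, 0, 0, 0], [0, -0.015, 0, 0, 0, 0, 0], [0, -0.005, 0, 0, 0, 0, 0], [0, 0, 0, 0, 0, 0, 0]]}}

```text
clock: 13.55
tool_pos: [0.5721, 0.0121, 0.1944]
eef_rot: [0.029, 1.0, -0.0, -0.0]
contact_force: [0.1, 0.5, -1.7]
opening: 0.13
finger_force: 50.0
```

```bash
python3 ins.py 0
```

```text
s -0.0059 lat -0.0001 z 0.0471 tilt [-0.05 -0.05] F [ 0.1  0.5 -1.7] M [0.01 0.05 0.02] q [ 0.2   0.99 -0.54  1.84  0.91  0.57  0.58] open 0.12973215543774183
turn [-0.1 -0.  -0. ] rows>= 1.0
shift [-0.0058 -0.      0.0001] rows>= 0.1
```

Request:
{"api": "play_rows", "payload": {"rows": [[0, -0.003, 0, 0.001, 0, 0, 0], [0, -0.003, 0, 0.001, 0, 0, 0], [0, -0.0015, 0, 0, 0, 0, 0], [0, 0, 0, 0, 0, 0, 0]]}}

```text
clock: 14.05
tool_pos: [0.5799, 0.0117, 0.1927]
eef_rot: [0.029, 1.0, -0.0, -0.0]
contact_force: [-2.2, 0.7, 2.6]
opening: 0.128
finger_force: 50.0
```

```bash
python3 ins.py 0
```

```text
s 0.0019 lat 0.0001 z 0.0454 tilt [-0.04 -0.03] F [-2.2  0.7  2.6] M [ 0.07  0.28 -0.03] q [ 0.21  1.   -0.54  1.82  0.9   0.59  0.6 ] open 0.1284231289491657
turn [-0. -0.  0.] rows>= 1.0
shift [ 0.002  -0.0002 -0.0016] rows>= 0.0
```

Request:
{"api": "play_rows", "payload": {"rows": [[0, -0.002, 0, 0, 0, 0, 0], [0, -0.002, 0, 0, 0, 0, 0], [0, 0, 0, 0, 0, 0, 0]]}}

```text
clock: 14.42
tool_pos: [0.5811, 0.0118, 0.1922]
eef_rot: [0.029, 1.0, -0.001, -0.004]
contact_force: [-10.0, 1.1, 7.6]
opening: 0.132
finger_force: 50.0
```

```bash
python3 ins.py 0
```

```text
s 0.002 lat 0.0 z 0.0449 tilt [-0.46 -0.09] F [-10.    1.1   7.6] M [0.34 1.76 0.01] q [ 0.21  1.   -0.55  1.81  0.89  0.6   0.61] open 0.1318985068427877
turn [-0.1 -0.4  0.1] rows>= 1.0
shift [ 0.0031 -0.0003 -0.0021] rows>= 0.1
```

It is against the back stop: 10 N at s≈+2 mm. I release and lift.

Request:
{"api": "play_rows", "payload": {"rows": [[35, 0, 0, 0, 0, 0, 0], [35, 0, 0, 0, 0, 0, 0], [35, 0, 0, 0, 0, 0, 0], [35, 0, 0, -0.04, 0, 0, 0], [35, 0, 0, -0.06, 0, 0, 0], [50, 0, 0, -0.025, 0, 0, 0], [50, 0, 0, 0, 0, 0, 0]]}}

```text
clock: 15.3
tool_pos: [0.5851, 0.0115, 0.3197]
eef_rot: [0.03, 1.0, 0.0, 0.002]
contact_force: [-0.2, 1.1, 0.3]
opening: 0.498
finger_force: 0.0
```

Run:
```python
from h import *
go([(0.4235,0.392,0.17)],208.5)
```

```text
turn [ -0.1   0.3 -31.9] rows>= 4.0
shift [-0.0395  0.4115  0.0024] rows>= 6.9
```

Request:
{"api": "play_rows", "payload": {"rows": [[50, 0, 0, 0, 0, 0.1, -8], [50, 0, 0, 0, 0, 0.1, -8], [50, 0, 0, 0, 0, 0.1, -8], [50, 0, 0, 0, 0, 0, -7.9]]}}

```text
clock: 15.8
tool_pos: [0.5839, 0.0111, 0.3159]
eef_rot: [-0.249, 0.969, 0.0, -0.004]
contact_force: [-0.4, -0.9, 0.9]
opening: 0.503
finger_force: 0.0
```

Request:
{"api": "play_rows", "payload": {"rows": [[50, -0.006, 0.059, 0, 0, 0, 0], [50, -0.006, 0.059, 0, 0, 0, 0], [50, -0.006, 0.059, 0, 0, 0, 0], [50, -0.006, 0.059, 0, 0, 0, 0], [50, -0.006, 0.059, 0, 0, 0, 0], [50, -0.006, 0.059, 0, 0, 0, 0], [50, -0.0035, 0.0575, 0.002, 0, 0, 0], [50, 0, 0, 0, 0, 0, 0]]}}

```text
clock: 16.8
tool_pos: [0.4185, 0.3966, 0.3152]
eef_rot: [-0.251, 0.968, 0.002, -0.004]
contact_force: [-0.3, -0.8, -0.6]
opening: 0.499
finger_force: 0.0
```

Run:
```python
from h import *
snap('top','t1.png'); spots('top',['screen0_grip','scraper_grip','scraper_eye'])
im,P=snap('wrist','w5.png'); np.savez('w5.npz',p=P[0],R=P[1]); print(P[0],P[2]['q'].round(2))
spots('wrist',['screen0_grip'],P)
go([(0.4235,0.392,0.041)],208.5)
t=cv2.imread('pics/t1.png')[140:270,215:375]
c=im[120:290,180:360,::-1]; o=np.zeros((600,800,3),np.uint8); o[:,:400]=cv2.resize(c,(400,600),interpolation=cv2.INTER_CUBIC); o[:325,400:]=cv2.resize(t,(400,325),interpolation=cv2.INTER_CUBIC); cv2.imwrite('pics/w5_c.png',o)
```

```text
screen0_grip 0.77 [0.646 0.01  0.009] [247. 175.]
screen0_grip 0.51 [ 0.56  -0.242  0.049] [310. 191.]
scraper_grip 0.74 [ 0.384 -0.315  0.013] [330. 236.]
scraper_eye 0.95 [ 0.384 -0.305  0.013] [328. 236.]
[0.4232869  0.39010511 0.31476955] [-0.39  0.86 -0.79  1.78  0.78  0.86  0.51]
turn [-0.  -0.3 -0.1] rows>= 1.0
shift [-0.0009  0.0016  0.127 ] rows>= 2.1
```

View pics/w5_c.png

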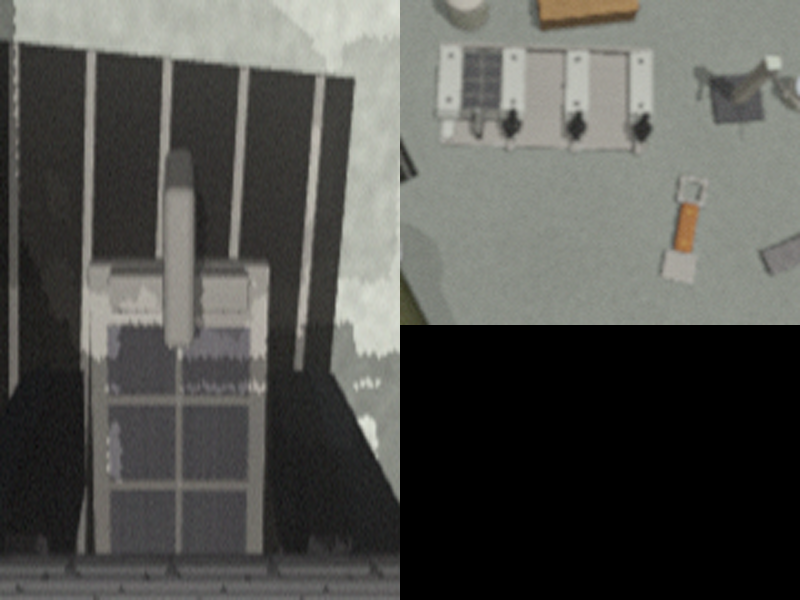

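The crop shows A fully in bay0 and B undisturbed on the mat, its fin (179,188)–(179,345) centred between the fingers. I grip B.

Request:
{"api": "play_rows", "payload": {"rows": [[50, -0.0005, 0.001, 0.05, 0, -0.3, 0], [50, 0, 0, 0.05, 0, 0, 0], [50, 0, 0, 0.026, 0, 0, 0], [50, 0, 0, 0, 0, 0, 0], [0, 0, 0, 0, 0, 0, 0], [0, 0, 0, 0, 0, 0, 0], [0, 0, 0, 0, 0, 0, 0], [0, 0, 0, 0, 0, 0, 0]], "grip_force": 50}}

```text
clock: 18.1
tool_pos: [0.4224, 0.3928, 0.1908]
eef_rot: [-0.246, 0.969, 0.0, 0.001]
contact_force: [0.8, -0.6, 4.5]
opening: 0.131
finger_force: 49.8
```

Request:
{"api": "play_rows", "payload": {"rows": [[0, 0, 0, -0.02, 0, 0, 0], [0, 0, 0, -0.04, 0, 0, 0], [0, 0, 0, -0.04, 0, 0, 0], [0, 0, 0, -0.01, 0, 0, 0], [0, 0, 0, 0, 0, 0, 0]]}}

```text
clock: 18.73
tool_pos: [0.4221, 0.3926, 0.3003]
eef_rot: [-0.246, 0.969, 0.001, 0.0]
contact_force: [-0.1, -0.0, -2.2]
opening: 0.135
finger_force: 49.8
```

Run:
```python
from h import *
a=np.radians(-3.35); X=np.array([np.cos(a),np.sin(a)]); b=np.array([0.5718,-0.0921])
q=lambda s,z:(*(b+s*X),z)
go([q(-.128,.15),q(-.128,.047),q(0,.047)],176.65); s=status.get_state(); print(s['opening'],s['finger_force'])
```

```text
turn [ 0.1  0.  31.9] rows>= 4.0
shift [-0.0498 -0.4751  0.003 ] rows>= 8.0
shift [0.    0.    0.103] rows>= 1.7
shift [-0.128 -0.     0.   ] rows>= 2.1
0.1345662381559871 49.76290985941887
```

Request:
{"api": "play_rows", "payload": {"rows": [[0, 0, 0, 0, 0, 0, 6.4], [0, 0, 0, 0, 0, 0, 6.4], [0, 0, 0, 0, 0, 0, 6.4], [0, 0, 0, 0, 0, 0, 6.4], [0, 0, 0, 0, 0, 0, 6.3], [0, -0.004, -0.038, 0, 0, 0, 0], [0, -0.004, -0.038, 0, 0, 0, 0], [0, -0.004, -0.038, 0, 0, 0, 0]]}}

```text
clock: 19.73
tool_pos: [0.4269, 0.2766, 0.2982]
eef_rot: [0.029, 1.0, -0.001, -0.002]
contact_force: [0.5, -0.8, -2.0]
opening: 0.129
finger_force: 49.8
```

Request:
{"api": "play_rows", "payload": {"rows": [[0, -0.004, -0.04, 0, 0, 0, 0], [0, -0.004, -0.04, 0, 0, 0, 0], [0, -0.004, -0.04, 0, 0, 0, 0], [0, -0.004, -0.04, 0, 0, 0, 0], [0, -0.004, -0.04, 0, 0, 0, 0], [0, -0.004, -0.04, 0, 0, 0, 0], [0, -0.004, -0.04, 0, 0, 0, 0], [0, -0.004, -0.04, 0, 0, 0, 0]]}}

```text
clock: 20.72
tool_pos: [0.44, -0.0445, 0.2983]
eef_rot: [0.029, 1.0, 0.001, -0.002]
contact_force: [0.4, 0.3, -2.0]
opening: 0.132
finger_force: 49.8
```

Request:
{"api": "play_rows", "payload": {"rows": [[0, -0.006, -0.041, 0.003, 0, 0, 0], [0, 0, 0, 0.03, 0, 0, 0], [0, 0, 0, 0.03, 0, 0, 0], [0, 0, 0, 0, 0, 0, 0], [0, 0, 0, 0, 0, 0, 0]]}}

```text
clock: 21.35
tool_pos: [0.444, -0.084, 0.2365]
eef_rot: [0.029, 1.0, 0.001, -0.001]
contact_force: [0.3, 0.3, -3.0]
opening: 0.129
finger_force: 49.8
```

```bash
python3 ins.py 1
```

```text
s -0.1283 lat 0.0008 z 0.0892 tilt [-0.08  0.07] F [ 0.3  0.3 -3. ] M [0.05 0.04 0.02] q [ 0.36  0.83 -0.45  2.2   1.1   0.36  0.48] open 0.1291391916375825
turn [ 0.1 -0.1  0. ] rows>= 1.0
shift [-0.1281 -0.0007  0.0422] rows>= 2.2
```

Lowering 40 mm to a grasp height of 0.049.

Request:
{"api": "play_rows", "payload": {"rows": [[0, 0, -0.0008, 0.014, 0, 0, 0], [0, 0, 0, 0.012, 0, 0, 0], [0, 0, 0, 0.008, 0, 0, 0], [0, 0, 0, 0.006, 0, 0, 0], [0, 0, 0, 0, 0, 0, 0]]}}

```text
clock: 21.98
tool_pos: [0.4443, -0.0848, 0.197]
eef_rot: [0.029, 1.0, 0.001, 0.0]
contact_force: [0.1, 0.1, -1.2]
opening: 0.138
finger_force: 49.8
```

```bash
python3 ins.py 1
```

```text
s -0.1276 lat -0.0 z 0.0497 tilt [0.03 0.07] F [ 0.1  0.1 -1.2] M [-0.    0.05 -0.  ] q [ 0.27  0.9  -0.29  2.21  1.32  0.23  0.28] open 0.13780079838798687
turn [0.1 0.  0. ] rows>= 1.0
shift [-0.1277  0.0002  0.0027] rows>= 2.1
```

Request:
{"api": "play_rows", "payload": {"rows": [[0, -0.014, 0, 0.0005, 0, 0, 0], [0, -0.015, 0, 0, 0, 0, 0], [0, -0.015, 0, 0, 0, 0, 0], [0, -0.015, 0, 0, 0, 0, 0], [0, 0, 0, 0, 0, 0, 0]]}}

```text
clock: 22.6
tool_pos: [0.5038, -0.0886, 0.1967]
eef_rot: [0.03, 1.0, 0.001, 0.001]
contact_force: [0.5, 0.4, -0.9]
opening: 0.129
finger_force: 49.8
```

```bash
python3 ins.py 1
```

```text
s -0.0678 lat -0.0002 z 0.0494 tilt [0.12 0.12] F [ 0.5  0.4 -0.9] M [0.02 0.09 0.05] q [ 0.36  0.94 -0.47  2.03  1.05  0.43  0.58] open 0.12901059450739222
turn [ 0.1  0.1 -0.1] rows>= 1.0
shift [-0.0681  0.0005  0.0024] rows>= 1.1
```

Request:
{"api": "play_rows", "payload": {"rows": [[0, -0.015, 0, 0, 0, 0, 0], [0, -0.015, 0, 0, 0, 0, 0], [0, -0.015, 0, 0, 0, 0, 0], [0, -0.015, 0, 0, 0, 0, 0], [0, -0.004, 0, 0.0005, 0, 0, 0], [0, -0.003, 0, 0.0005, 0, 0, 0], [0, 0, 0, 0, 0, 0, 0]]}}

```text
clock: 23.48
tool_pos: [0.5693, -0.0924, 0.1948]
eef_rot: [0.029, 1.0, 0.0, -0.001]
contact_force: [-0.8, -0.6, -1.2]
opening: 0.131
finger_force: 49.8
```

```bash
python3 ins.py 1
```

```text
s -0.0027 lat -0.0003 z 0.0475 tilt [-0.08  0.05] F [-0.8 -0.6 -1.2] M [0.02 0.06 0.01] q [ 0.4   1.   -0.56  1.83  0.92  0.6   0.76] open 0.1314224405285215
turn [ 0.  -0.1  0. ] rows>= 1.0
shift [-0.0025  0.0004  0.0005] rows>= 0.0
```

Request:
{"api": "play_rows", "payload": {"rows": [[0, -0.003, 0, 0.0005, 0, 0, 0], [0, -0.002, 0, 0.0005, 0, 0, 0], [0, -0.002, 0, 0, 0, 0, 0], [0, -0.001, 0, 0, 0, 0, 0], [0, 0, 0, 0, 0, 0, 0]]}}

```text
clock: 24.1
tool_pos: [0.5734, -0.0927, 0.1938]
eef_rot: [0.029, 1.0, -0.001, -0.006]
contact_force: [-15.1, 0.5, 12.1]
opening: 0.131
finger_force: 49.9
```

```bash
python3 ins.py 1
```

```text
s -0.0002 lat -0.0008 z 0.0465 tilt [-0.69 -0.08] F [-15.1   0.5  12.1] M [ 0.08  2.54 -0.01] q [ 0.4   1.01 -0.57  1.81  0.9   0.62  0.78] open 0.13141213608391342
turn [-0.1 -0.7  0. ] rows>= 1.0
shift [ 0.0016  0.0005 -0.0005] rows>= 0.0
```

B is home against the stop: 15 N at s=0. I release, lift, and move on to look at the cassette and knobs.

Request:
{"api": "play_rows", "payload": {"rows": [[35, 0, 0, 0, 0, 0, 0], [35, 0, 0, 0, 0, 0, 0], [35, 0, 0, 0, 0, 0, 0], [35, 0, 0, -0.04, 0, 0, 0], [35, 0, 0, -0.06, 0, 0, 0], [35, 0, 0, -0.06, 0, 0, 0], [35, 0.04, 0, -0.06, 0, 0, 0], [35, 0, 0, 0, 0, 0, 0]]}}

```text
clock: 25.1
tool_pos: [0.5429, -0.0904, 0.4098]
eef_rot: [0.029, 1.0, 0.0, 0.003]
contact_force: [0.9, -0.6, -0.1]
opening: 0.349
finger_force: 0.0
```

Run:
```python
from h import *
im,P=snap('wrist','w6.png'); np.savez('w6.npz',p=P[0],R=P[1]); print(P[0],P[2]['q'].round(2),P[2]['contact_force'].round(1))
c=im[130:290,130:420,::-1]; cv2.imwrite('pics/w6_c.png',cv2.convertScaleAbs(cv2.resize(c,(800,441),interpolation=cv2.INTER_CUBIC),alpha=1.2))
go([(0.5748,-0.0402,0.12),(0.5748,-0.0402,0.058)],171)
```

```text
[ 0.54292352 -0.09035243  0.40977708] [ 0.55  0.69 -0.81  1.77  0.61  0.95  1.  ] [ 0.9 -0.6 -0.1]
turn [0.  0.2 5.6] rows>= 1.0
shift [-0.0232  0.0552  0.1403] rows>= 2.5
shift [0.    0.    0.062] rows>= 1.0
```

View pics/w6_c.png

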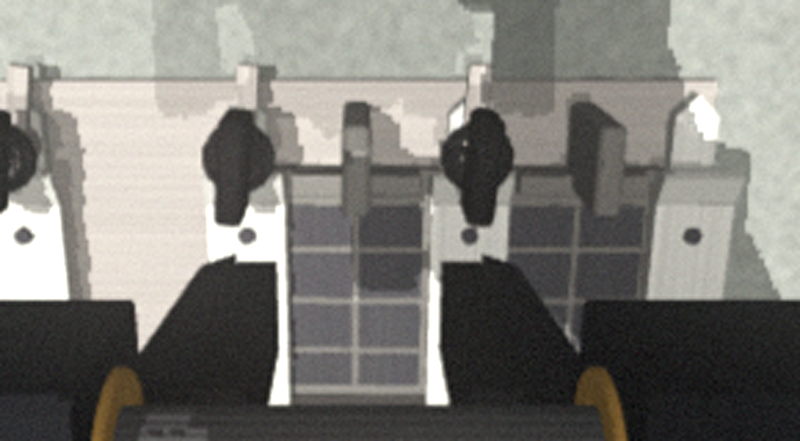

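The crop shows both plates seated alike between the rails, and the knob bars at (483,165) and (236,167), roughly pointing forward.

Run:
```python
from h import *
z=np.load('w6.npz'); P=(z['p'],z['R'],None)
k=lambda u,v,z: onz('wrist',(130+u*290/800,130+v*160/441),z,P)
for q in [(483,165),(236,167)]: print(k(*q,.066),k(*q,.053))
print('A fin',k(610,165,.06),'B fin',k(356,175,.06))
print(k(356,178,.014),k(575,178,.014))
```

```text
[ 0.57058829 -0.04168631  0.066     ] [ 0.57454928 -0.03987028  0.053     ]
[ 0.5655782  -0.14126466  0.066     ] [ 0.56933784 -0.14345042  0.053     ]
A fin [0.57548133 0.0112838  0.06      ] B fin [ 0.57364978 -0.09321651  0.06      ]
[ 0.58931359 -0.094189    0.014     ] [0.59536449 0.00870137 0.014     ]
```

Request:
{"api": "play_rows", "payload": {"rows": [[35, 0, 0, 0, 0, 0.2, 5.6], [35, -0.008, 0.018, 0.046, 0, 0, 0], [35, -0.008, 0.018, 0.047, 0, 0, 0], [35, -0.0072, 0.019, 0.047, 0, 0, 0], [35, 0, 0, 0, 0, 0, 0], [35, 0, 0, 0, 0, 0, 0]]}}

```text
clock: 25.9
tool_pos: [0.5744, -0.0406, 0.266]
eef_rot: [0.078, 0.997, 0.0, -0.002]
contact_force: [-0.2, 0.1, -0.3]
opening: 0.348
finger_force: 0.0
```

Run:
```python
from h import *
p,R,s=pose(); print(s['q'].round(2)); go([(0.5748,-0.0402,0.058)],171)
```

```text
[ 0.34  0.89 -0.63  1.81  0.78  0.71  0.69]
turn [ 0.  -0.3  0. ] rows>= 1.0
shift [-0.0003  0.0005  0.0607] rows>= 1.0
```

Request:
{"api": "play_rows", "payload": {"rows": [[35, 0, 0, 0.03, 0, -0.3, 0], [35, 0, 0, 0.03, 0, 0, 0], [35, 0, 0, 0, 0, 0, 0], [0, 0, 0, 0, 0, 0, 0], [0, 0, 0, 0, 0, 0, 0], [0, 0, 0, 0, 0, 0, 0], [0, 0, 0, 0, 0, 0, 9], [0, 0, 0, 0, 0, 0, 9]], "grip_force": 20}}

```text
clock: 26.9
tool_pos: [0.575, -0.0405, 0.2083]
eef_rot: [0.236, 0.972, 0.001, 0.002]
contact_force: [-0.2, -0.5, 7.7]
opening: 0.137
finger_force: 25.1
```

Request:
{"api": "play_rows", "payload": {"rows": [[0, 0, 0, 0, 0, 0, 10], [0, 0, 0, 0, 0, 0, 10], [0, 0, 0, 0, 0, 0, 10], [0, 0, 0, 0, 0, 0, 10], [0, 0, 0, 0, 0, 0, 10], [0, 0, 0, 0, 0, 0, 10], [0, 0, 0, 0, 0, 0, 5], [0, 0, 0, 0, 0, 0, 0]]}}

```text
clock: 27.9
tool_pos: [0.575, -0.0405, 0.2083]
eef_rot: [0.72, 0.694, 0.002, 0.002]
contact_force: [-1.2, -1.5, 8.9]
opening: 0.131
finger_force: 25.0
```

```bash
cat > yaw.py <<'E'
from h import *
p,R,s=pose(); print('yaw',np.degrees(np.arctan2(R[1,0],R[0,0])),'q',s['q'].round(2),'M',s['moment'].round(2),'F',s['contact_force'].round(1),'g',p+r.grip_depth*R[:,2],s['opening'])
E
python3 yaw.py
```

```text
yaw 87.96627610809449 q [ 0.11  0.92 -0.2   1.84  0.41  0.41 -0.43] M [-0.48  0.32 -0.01] F [-1.2 -1.5  8.9] g [ 0.57574093 -0.04048423  0.06103661] 0.1313783499568755
```

Request:
{"api": "play_rows", "payload": {"rows": [[0, 0, 0, 0, 0, 0, 2], [0, 0, 0, 0, 0, 0, 2], [0, 0, 0, 0, 0, 0, 0]]}}

```text
clock: 28.28
tool_pos: [0.575, -0.0405, 0.2083]
eef_rot: [0.743, 0.67, 0.002, 0.002]
contact_force: [-0.8, -1.5, 6.6]
opening: 0.14
finger_force: 27.8
```

```bash
python3 yaw.py
```

```text
yaw 84.09112151204641 q [ 0.1   0.92 -0.19  1.84  0.38  0.41 -0.47] M [-0.55  0.28  0.42] F [-0.8 -1.5  6.6] g [ 0.57574736 -0.04049722  0.0610306 ] 0.1403687208824271
```

The end stop is reached (0.42 N m). I release and go to knob1.

Request:
{"api": "play_rows", "payload": {"rows": [[35, 0, 0, 0, 0, 0, -2], [35, 0, 0, 0, 0, 0, 0], [35, 0, 0, -0.03, 0, 0, 0], [35, 0, 0, -0.03, 0, 0, -5], [35, 0, 0, 0, 0, 0, -10], [35, 0, 0, 0, 0, 0, -10], [35, 0, 0, 0, 0, 0, -10], [35, 0, 0, 0, 0, 0, -10]]}}

```text
clock: 29.28
tool_pos: [0.5736, -0.04, 0.2659]
eef_rot: [0.412, 0.911, 0.0, -0.0]
contact_force: [0.4, 0.6, -0.1]
opening: 0.351
finger_force: 0.0
```

Request:
{"api": "play_rows", "payload": {"rows": [[35, 0, 0, 0, 0, 0, -10], [35, 0, 0, 0, 0, 0, -10], [35, 0, 0, 0, 0, 0, -10], [35, 0, 0, 0, 0, 0, -10], [35, -0.0046, -0.05, 0, 0, 0, 0], [35, -0.0046, -0.0534, 0, 0, 0, 0], [35, 0, 0, 0, 0, 0, 0], [35, 0, 0, 0, 0, 0, 0]]}}

```text
clock: 30.28
tool_pos: [0.5668, -0.1432, 0.2659]
eef_rot: [0.078, 0.997, 0.001, 0.0]
contact_force: [-0.6, 0.9, 0.6]
opening: 0.353
finger_force: 0.0
```

```bash
python3 yaw.py
python3 - <<'E'
from h import *
go([(0.5687,-0.144,0.059)],171)
E
```

```text
yaw 171.0236650233256 q [ 0.54  0.91 -0.66  1.79  0.8   0.74  0.86] M [ 0.1  -0.03  0.01] F [-0.6  0.9  0.6] g [ 0.56693712 -0.14293308  0.11859474] 0.35259548864403994
turn [0.1 0.  0. ] rows>= 1.0
shift [-0.002  -0.0005  0.0596] rows>= 1.0
```

Request:
{"api": "play_rows", "payload": {"rows": [[35, -0.001, 0, 0.03, 0, 0, 0], [35, 0, 0, 0.027, 0, 0, 0], [35, 0, 0, 0, 0, 0, 0], [0, 0, 0, 0, 0, 0, 0], [0, 0, 0, 0, 0, 0, 0], [0, 0, 0, 0, 0, 0, 0], [0, 0, 0, 0, 0, 0, 9], [0, 0, 0, 0, 0, 0, 9]], "grip_force": 20}}

```text
clock: 31.28
tool_pos: [0.5685, -0.144, 0.21]
eef_rot: [0.236, 0.972, 0.001, 0.002]
contact_force: [-0.7, -0.4, 5.6]
opening: 0.137
finger_force: 20.0
```

Request:
{"api": "play_rows", "payload": {"rows": [[0, 0, 0, 0, 0, 0, 10], [0, 0, 0, 0, 0, 0, 10], [0, 0, 0, 0, 0, 0, 10], [0, 0, 0, 0, 0, 0, 10], [0, 0, 0, 0, 0, 0, 10], [0, 0, 0, 0, 0, 0, 10], [0, 0, 0, 0, 0, 0, 8], [0, 0, 0, 0, 0, 0, 0]]}}

```text
clock: 32.28
tool_pos: [0.5691, -0.1435, 0.2099]
eef_rot: [0.736, 0.677, 0.002, 0.001]
contact_force: [0.3, -0.4, 6.5]
opening: 0.136
finger_force: 20.0
```

```bash
python3 yaw.py
```

```text
yaw 85.19338601755206 q [ 0.3   0.93 -0.23  1.81  0.43  0.45 -0.31] M [-0.19 -0.02  0.37] F [ 0.3 -0.4  6.5] g [ 0.56972657 -0.14351957  0.06264752] 0.13557286223602066
```

Request:
{"api": "play_rows", "payload": {"rows": [[35, 0, 0, 0, 0, 0, -2], [35, 0, 0, 0, 0, 0, 0], [35, 0, 0, -0.03, 0, 0, 0], [35, 0, 0, -0.03, 0, 0, -6], [35, 0, 0, 0, 0, 0, -10], [35, 0, 0, 0, 0, 0, -10], [35, 0, 0, 0, 0, 0, -10], [35, 0, 0, 0, 0, 0, -10]]}}

```text
clock: 33.28
tool_pos: [0.5677, -0.1439, 0.2685]
eef_rot: [0.396, 0.918, 0.001, -0.0]
contact_force: [0.1, 0.1, -0.1]
opening: 0.354
finger_force: 0.0
```

Request:
{"api": "play_rows", "payload": {"rows": [[35, 0, 0, 0, 0, 0, -10], [35, 0, 0, 0, 0, 0, -10], [35, 0, 0, 0, 0, 0, -10], [35, 0, 0, 0, 0, 0, -8], [35, -0.0045, -0.052, 0, 0, 0, 0], [35, -0.0045, -0.052, 0, 0, 0, 0], [35, 0, 0, 0, 0, 0, 0], [35, 0, 0, 0, 0, 0, 0]]}}

```text
clock: 34.28
tool_pos: [0.5605, -0.2476, 0.2684]
eef_rot: [0.078, 0.997, 0.001, 0.0]
contact_force: [-0.0, 0.2, 0.3]
opening: 0.353
finger_force: 0.0
```

```bash
python3 yaw.py
python3 - <<'E'
from h import *
go([(0.5627,-0.2479,0.061)],171)
E
```

```text
yaw 171.04994174761924 q [ 0.72  0.94 -0.7   1.69  0.8   0.82  1.06] M [ 0.03 -0.01 -0.02] F [-0.   0.2  0.3] g [ 0.56062255 -0.24725516  0.12113984] 0.35325333281548715
turn [0.1 0.  0. ] rows>= 1.0
shift [-0.0022  0.      0.0601] rows>= 1.0
```

Request:
{"api": "play_rows", "payload": {"rows": [[35, -0.001, 0, 0.03, 0, 0, 0], [35, 0, 0, 0.029, 0, 0, 0], [35, 0, 0, 0, 0, 0, 0], [0, 0, 0, 0, 0, 0, 0], [0, 0, 0, 0, 0, 0, 0], [0, 0, 0, 0, 0, 0, 0], [0, 0, 0, 0, 0, 0, 9], [0, 0, 0, 0, 0, 0, 9]], "grip_force": 20}}

```text
clock: 35.28
tool_pos: [0.5624, -0.248, 0.211]
eef_rot: [0.236, 0.972, 0.001, 0.002]
contact_force: [-1.2, 1.3, 4.0]
opening: 0.133
finger_force: 20.0
```

Request:
{"api": "play_rows", "payload": {"rows": [[0, 0, 0, 0, 0, 0, 10], [0, 0, 0, 0, 0, 0, 10], [0, 0, 0, 0, 0, 0, 10], [0, 0, 0, 0, 0, 0, 10], [0, 0, 0, 0, 0, 0, 10], [0, 0, 0, 0, 0, 0, 10], [0, 0, 0, 0, 0, 0, 8], [0, 0, 0, 0, 0, 0, 0]]}}

```text
clock: 36.28
tool_pos: [0.563, -0.2475, 0.211]
eef_rot: [0.736, 0.677, 0.002, 0.002]
contact_force: [0.9, 0.2, 7.2]
opening: 0.139
finger_force: 20.0
```

```bash
python3 yaw.py
```

```text
yaw 85.22545925478148 q [ 0.5   0.95 -0.28  1.72  0.46  0.53 -0.16] M [ 0.14 -0.12  0.34] F [0.9 0.2 7.2] g [ 0.5636813  -0.2474965   0.06367206] 0.1393474190698167
```

All three knobs are at their stops. I release and move to view the peg and scraper.

Request:
{"api": "play_rows", "payload": {"rows": [[35, 0, 0, 0, 0, 0, -2], [35, 0, 0, 0, 0, 0, 0], [35, 0, 0, -0.05, 0, 0, 0], [35, 0, 0, -0.06, 0, 0, -5], [35, 0, 0, -0.06, 0, 0, -8], [35, 0, 0, -0.06, 0, 0, -8], [35, 0, 0, -0.06, 0, 0, -8], [35, 0, 0, 0, 0, 0, -10]]}}

```text
clock: 37.28
tool_pos: [0.5621, -0.2482, 0.5048]
eef_rot: [0.451, 0.892, 0.001, 0.005]
contact_force: [0.5, 0.1, -1.5]
opening: 0.35
finger_force: 0.0
```

Request:
{"api": "play_rows", "payload": {"rows": [[35, 0, 0, 0, 0, 0, -10], [35, 0, 0, 0, 0, 0, -10], [35, 0, 0, 0, 0, 0, -10], [35, 0, 0, 0, 0, 0, -10], [35, 0, 0, 0, 0, 0, -10], [35, 0, 0, 0, 0, 0, -3.8], [35, 0.008, -0.05, 0, 0, 0, 0], [35, 0.008, -0.05, 0, 0, 0, 0]]}}

```text
clock: 38.28
tool_pos: [0.5446, -0.3494, 0.4992]
eef_rot: [0.0, 1.0, 0.0, -0.0]
contact_force: [0.1, -0.5, 0.2]
opening: 0.349
finger_force: 0.0
```

Request:
{"api": "play_rows", "payload": {"rows": [[35, 0.007, -0.05, 0, 0, 0, 0], [35, 0, 0, 0, 0, 0, 0], [35, 0, 0, 0, 0, 0, 0]]}}

```text
clock: 38.65
tool_pos: [0.5379, -0.3976, 0.4991]
eef_rot: [0.001, 1.0, 0.001, 0.0]
contact_force: [0.3, 0.0, 0.1]
opening: 0.351
finger_force: 0.0
```

```bash
python3 yaw.py
python3 - <<'E'
from h import *
im,P=snap('wrist','w7.png'); np.savez('w7.npz',p=P[0],R=P[1])
sd,_=snap('side','s2.png')
spots('wrist',['peg_tip','scraper_grip','scraper_eye'],P)
print(proj('side',(.61,-.42,.217)),proj('wrist',(.61,-.42,.217),P),proj('wrist',(.407,-.31,.02),P))
o=np.zeros((600,800,3),np.uint8); c=im[:290,60:400,::-1]
o[:440,:516]=cv2.resize(c,(516,440),interpolation=cv2.INTER_CUBIC)
s=sd[200:320,330:400,::-1]; o[:480,520:800]=cv2.resize(s,(280,480),interpolation=cv2.INTER_CUBIC)
cv2.imwrite('pics/w7_c.png',o)
E
```

```text
yaw 179.89191574741295 q [ 0.97  0.78 -0.89  1.27  0.6   1.36  1.68] M [ 0.06 -0.03 -0.01] F [0.3 0.  0.1] g [ 0.5379671  -0.39730888  0.35175613] 0.3512922264387631
peg_tip 0.77 [ 0.611 -0.41   0.012] [251. 195.]
scraper_grip 0.95 [ 0.392 -0.313  0.011] [319.  47.]
scraper_grip 0.59 [ 0.569 -0.149  0.058] [433. 176.]
scraper_grip 0.18 [ 0.607 -0.413  0.013] [250. 193.]
scraper_eye 0.88 [ 0.391 -0.315  0.011] [317.  46.]
[378.12818473 231.7316403 ] [236.34231371 257.04128951] [321.28557813  57.6471613 ]
```

View pics/w7_c.png

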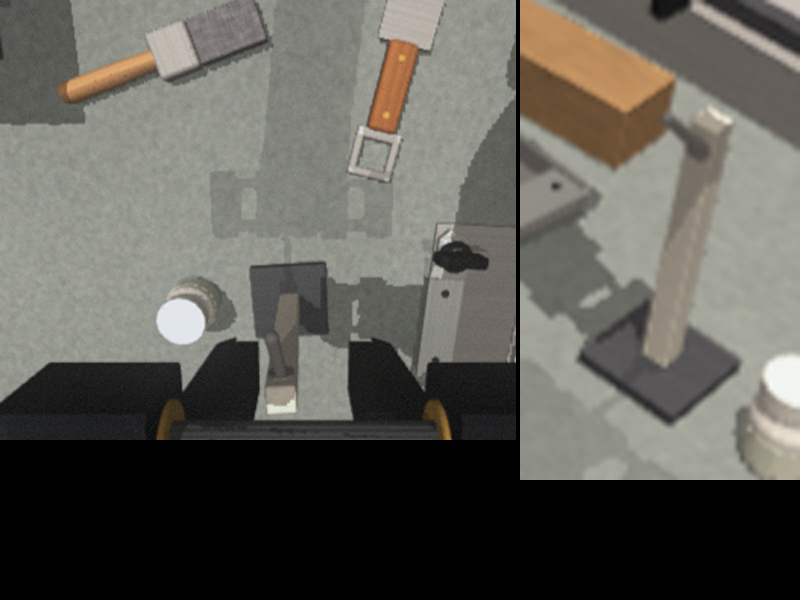

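In the left panel the stand's foot is at (288,300), the peg runs from its root (285,378) to its tip (274,337) towards the robot, and the scraper eye is at (375,155). In the right panel the peg tip is at (668,122). I triangulate.

Run:
```python
from h import *
z=np.load('w7.npz'); P=(z['p'],z['R'],None); k=516/340
w=lambda u,v:(60+u/k,v/k); s=lambda u,v:(330+(u-520)/4,200+v/4)
def tri(a,b):
    o1,d1=ray('wrist',a,P);o2,d2=ray('side',b); d1/=np.linalg.norm(d1); d2/=np.linalg.norm(d2)
    t=np.linalg.lstsq(np.c_[d1,-d2],o2-o1,rcond=None)[0]; return (o1+t[0]*d1),(o2+t[1]*d2)
for n,a,b,h in [('tip',(274,337),(668,122),.245),('root',(285,378),(697,146),.2),('top',(282,408),(716,116),.217)]:
    x,y=tri(w(*a),s(*b)); print(n,((x+y)/2).round(4),np.linalg.norm(x-y).round(4),'fixed z: wrist',onz('wrist',w(*a),h,P).round(4),'side',onz('side',s(*b),h).round(4))
F=np.array([onz('wrist',w(*q),.01,P) for q in [(250,267),(325,263),(328,331)]]); print('foot',F.round(4),'c',(F[0]+F[2])/2,np.linalg.norm(np.diff(F,axis=0),axis=1)); d=F[1]-F[0]; print(np.degrees(np.arctan2(d[1],d[0]))-90)
e=[(358,127),(402,136),(391,182),(348,173)]; c=[onz('wrist',w(*q),.013,P) for q in e]; ec=np.mean(c,0)
hd=[(388,38),(419,44),(400,132),(368,127)]; H=np.mean([onz('wrist',w(*q),.02,P) for q in hd],0)
print('eye',ec,'handle',H,np.linalg.norm((ec-H)[:2]),np.degrees(np.arctan2(*(ec-H)[1::-1])))
```

```text
tip [ 0.5666 -0.4148  0.2376] 0.0027 fixed z: wrist [ 0.5625 -0.4134  0.245 ] side [ 0.5596 -0.4208  0.245 ]
root [ 0.6137 -0.4099  0.1935] 0.0001 fixed z: wrist [ 0.6103 -0.4096  0.2   ] side [ 0.6064 -0.4145  0.2   ]
top [ 0.6253 -0.4114  0.213 ] 0.0002 fixed z: wrist [ 0.6228 -0.4111  0.217 ] side [ 0.6207 -0.4142  0.217 ]
foot [[ 0.5797 -0.4525  0.01  ]
 [ 0.5756 -0.3739  0.01  ]
 [ 0.6517 -0.3698  0.01  ]] c [ 0.61569659 -0.41112992  0.01      ] [0.07866796 0.0762008 ]
2.9596947162593352
eye [ 0.46687899 -0.32669092  0.013     ] handle [ 0.40600165 -0.31282893  0.02      ] 0.06243560735673969 -12.827735715312945
```

Run:
```python
from h import *
go([(0.4063,-0.3113,.12),(0.4063,-0.3113,.0215)],166)
```

```text
turn [ 0.1  0.1 14. ] rows>= 2.0
shift [0.1489 0.0511 0.2325] rows>= 4.7
shift [0.     0.     0.0985] rows>= 1.6
```

Request:
{"api": "play_rows", "payload": {"rows": [[60, 0, 0, 0, 0, 0, 7], [60, 0, 0, 0, 0, 0, 7], [60, 0.029, 0.01, 0.046, 0, 0, 0], [60, 0.03, 0.01, 0.046, 0, 0, 0], [60, 0.03, 0.01, 0.046, 0, 0, 0], [60, 0.03, 0.01, 0.046, 0, 0, 0], [60, 0.03, 0.011, 0.0485, 0, 0, 0], [60, 0, 0, 0, 0, 0, 0]]}}

```text
clock: 39.9
tool_pos: [0.4035, -0.3103, 0.2647]
eef_rot: [0.122, 0.993, 0.002, -0.004]
contact_force: [0.0, -0.2, -0.7]
opening: 0.598
finger_force: 0.0
```

Run:
```python
from h import *
go([(0.4063,-0.3113,.0215)],166)
im,P=snap('wrist','w8.png'); print(P[2]['q'].round(2)); spots('wrist',['scraper_grip'],P)
print(proj('wrist',(.4063,-.3113,.02),P),proj('wrist',(.4665,-.3263,.013),P))
hsv=cv2.cvtColor(im,cv2.COLOR_RGB2HSV); m=cv2.inRange(hsv,(5,130,60),(18,255,255)); n,l,st,ce=cv2.connectedComponentsWithStats(m); i=1+np.argmax(st[1:,4]); print(st[i],ce[i]); ys,xs=np.where(l==i); rc=cv2.minAreaRect(np.c_[xs,ys].astype(np.float32)); print(rc)
c=onz('wrist',rc[0],.02,P); print(c)
```

```text
turn [ 0.1 -0.5  0. ] rows>= 1.0
shift [-0.003  -0.0003  0.0959] rows>= 1.6
[ 0.94  0.84 -0.63  2.01  0.89  0.6   1.01]
scraper_grip 0.93 [ 0.367 -0.309  0.012] [251. 153.]
[259.46783234 203.20580682] [259.47865701 269.41123766]
[ 239  152   36   96 3186] [256.66384181 199.30131827]
((256.9654541015625, 199.65472412109375), (95.32764434814453, 34.60401916503906), 88.53119659423828)
[ 0.40300355 -0.31248693  0.02      ]
```

Request:
{"api": "play_rows", "payload": {"rows": [[60, -0.001, -0.001, 0.04, 0, -0.4, 0], [60, 0, 0, 0.04, 0, 0, 0], [60, 0, 0, 0.0155, 0, 0, 0], [60, 0, 0, 0, 0, 0, 0], [0, 0, 0, 0, 0, 0, 0], [0, 0, 0, 0, 0, 0, 0], [0, 0, 0, 0, 0, 0, 0], [0, 0, 0, 0, 0, 0, 0]], "grip_force": 45}}

```text
clock: 41.0
tool_pos: [0.4079, -0.3137, 0.1723]
eef_rot: [0.123, 0.992, -0.0, 0.005]
contact_force: [-0.1, -0.1, 6.4]
opening: 0.311
finger_force: 45.0
```

```bash
python3 yaw.py
```

```text
yaw 165.8340497919998 q [ 0.83  0.98 -0.44  2.02  1.14  0.4   0.79] M [-0.    0.06  0.04] F [-0.1 -0.1  6.4] g [ 0.40925764 -0.31398308  0.02500347] 0.3106462634394256
```

Request:
{"api": "play_rows", "payload": {"rows": [[0, 0, 0, -0.02, 0, 0, 0], [0, 0, 0, -0.04, 0, -0.5, 0], [0, 0, 0, -0.05, 0, 0, 0], [0, 0, 0, -0.05, 0, 0, 0], [0, 0, 0, -0.05, 0, 0, 0], [0, 0, 0, -0.05, 0, 0, 0], [0, 0, 0, -0.03, 0, 0, 0], [0, 0, 0, 0, 0, 0, -5]]}}

```text
clock: 42.0
tool_pos: [0.4035, -0.3124, 0.4638]
eef_rot: [0.079, 0.997, -0.002, 0.01]
contact_force: [0.4, 0.4, -1.0]
opening: 0.313
finger_force: 45.0
```

Request:
{"api": "play_rows", "payload": {"rows": [[0, 0, 0, 0, 0, 0, -6], [0, 0, 0, 0, 0, 0, -6], [0, 0, 0, 0, 0, 0, 0], [0, 0, 0, 0, 0, 0, 0]]}}

```text
clock: 42.5
tool_pos: [0.403, -0.3126, 0.4612]
eef_rot: [-0.024, 1.0, -0.002, 0.008]
contact_force: [0.6, 0.4, -0.5]
opening: 0.312
finger_force: 45.0
```

```bash
python3 yaw.py
python3 - <<'E'
from h import *
go([(.4866,-.4191,.295),(.4866,-.4191,.283),(.5216,-.4173,.243)],183)
E
```

```text
yaw -177.2614265291532 q [ 1.16  0.61 -0.98  1.82  0.59  1.02  1.57] M [ 0.06 -0.01  0.01] F [ 0.6  0.4 -0.5] g [ 0.405317   -0.31302586  0.31395646] 0.31184146903882537
turn [-0.2  0.9 -0.3] rows>= 1.0
shift [-0.0779 -0.1107  0.0189] rows>= 2.3
shift [0.    0.    0.012] rows>= 0.2
shift [-0.035 -0.     0.04 ] rows>= 0.9
```

Request:
{"api": "play_rows", "payload": {"rows": [[0, 0, 0, 0, 0, 0.8, 0], [0, -0.02, -0.028, 0.004, 0, 0, 0], [0, -0.02, -0.028, 0.005, 0, 0, 0], [0, -0.02, -0.028, 0.005, 0, 0, 0], [0, -0.018, -0.0267, 0.005, 0, 0, 0], [0, 0, 0, 0, 0, 0, 0], [0, 0, 0, 0, 0, 0, 0]]}}

```text
clock: 43.38
tool_pos: [0.4866, -0.4186, 0.4429]
eef_rot: [-0.025, 1.0, -0.001, 0.001]
contact_force: [-0.5, -0.6, -0.7]
opening: 0.315
finger_force: 45.0
```

```bash
python3 yaw.py
python3 - <<'E'
from h import *
im,P=snap('wrist','w9.png'); s,_=snap('side','s3.png'); 
print(proj('side',(.5645,-.415,.245)),proj('side',(.545,-.416,.28)))
o=np.zeros((520,800,3),np.uint8); c=im[170:384,160:360,::-1]; o[:520,:390]=cv2.resize(c,(390,520),interpolation=cv2.INTER_CUBIC)
c=s[170:300,295:395,::-1]; o[:520,400:]=cv2.resize(c,(400,520),interpolation=cv2.INTER_CUBIC); cv2.imwrite('pics/h_c.png',cv2.convertScaleAbs(o,alpha=1.2))
go([(.4866,-.4191,.283),(.5216,-.4173,.243)],183)
E
```

```text
yaw -177.12817128938238 q [ 1.08  0.8  -0.91  1.44  0.65  1.21  1.72] M [ 0.01 -0.02 -0.04] F [-0.5 -0.6 -0.7] g [ 0.48683666 -0.41900001  0.2956148 ] 0.31464790762632217
[366.43810601 228.53533317] [363.74824371 219.91566232]
turn [-0.2  0.1 -0.1] rows>= 1.0
shift [-0.0001 -0.0006  0.0131] rows>= 0.2
shift [-0.035 -0.     0.04 ] rows>= 0.9
```

View pics/h_c.png

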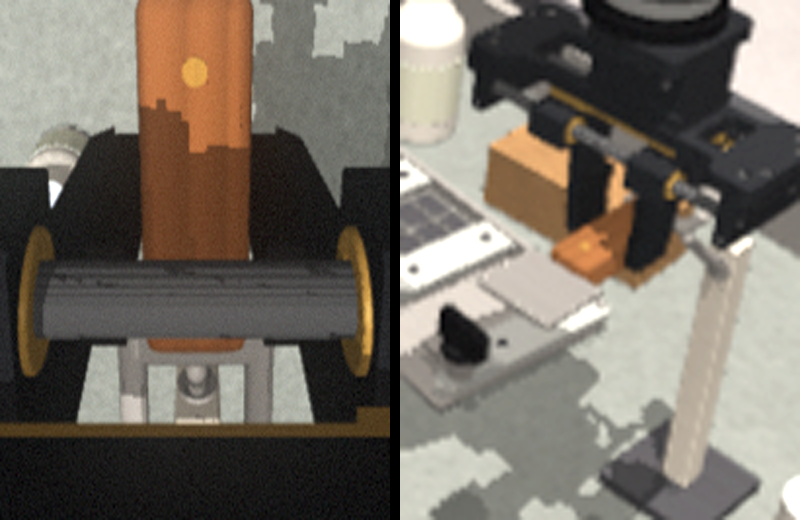

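Left panel: looking through the eye, the peg tip at (197,383) lies laterally central between its bars (x 145–250). I check the fore-aft distance numerically.

Run:
```python
from h import *
P=pose(); f=lambda u,v,z: onz('wrist',(160+u*200/390,170+v*214/520),z,P).round(4)
g=P[0]+r.grip_depth*P[1][:,2]
print('eye near inner edge',f(197,365,g[2]-.012),'bar outer/handle end',f(197,350,g[2]-.005),'tip front edge',f(197,370,.245),'tip c',f(197,383,.245),'g',g)
print('eye sides',f(146,390,g[2]-.012),f(249,390,g[2]-.012))
```

```text
eye near inner edge [ 0.53   -0.4166  0.2841] bar outer/handle end [ 0.5205 -0.4171  0.2911] tip front edge [ 0.5639 -0.4148  0.245 ] tip c [ 0.5683 -0.4146  0.245 ] g [ 0.48671728 -0.41904004  0.29606621]
eye sides [ 0.5375 -0.4307  0.2841] [ 0.536  -0.4016  0.2841]
```

Request:
{"api": "play_rows", "payload": {"rows": [[0, 0, 0, 0.013, 0, 0, 0], [0, -0.009, 0, 0.0105, 0, 0, 0], [0, -0.009, 0, 0.0105, 0, 0, 0], [0, -0.009, 0, 0.0105, 0, 0, 0], [0, -0.009, 0, 0.0105, 0, 0, 0], [0, 0, 0, 0, 0, 0, 0]]}}

```text
clock: 44.22
tool_pos: [0.5234, -0.4173, 0.3868]
eef_rot: [-0.025, 1.0, -0.001, 0.001]
contact_force: [-0.1, 0.4, -2.2]
opening: 0.316
finger_force: 45.0
```

```bash
python3 yaw.py
```

```text
yaw -177.10100798444554 q [ 1.01  0.89 -0.87  1.42  0.71  1.16  1.67] M [ 0.06  0.05 -0.06] F [-0.1  0.4 -2.2] g [ 0.5236148  -0.41765156  0.23953076] 0.3155482251663419
```

Request:
{"api": "play_rows", "payload": {"rows": [[70, 0, 0, 0, 0, 0, 0], [70, 0, 0, 0, 0, 0, 0], [70, 0, 0, 0, 0, 0, 0], [70, 0, 0, 0, 0, 0, 0], [70, 0, 0, -0.03, 0, 0, 0], [70, 0.01, 0, -0.05, 0, 0, 0], [70, 0.05, 0, -0.03, 0, 0, 0], [70, 0.05, 0, 0, 0, 0, 0]]}}

```text
clock: 45.22
tool_pos: [0.4125, -0.4224, 0.5006]
eef_rot: [-0.025, 1.0, -0.004, 0.003]
contact_force: [-0.6, -0.2, -0.1]
opening: 0.7
finger_force: 0.0
```

Request:
{"api": "play_rows", "payload": {"rows": [[70, 0.04, 0.03, 0, 0, 0, 0], [70, 0, 0, 0, 0, 0, 0], [70, 0, 0, 0, 0, 0, 0], [70, 0, 0, 0, 0, 0, 0], [70, 0, 0, 0, 0, 0, 0], [70, 0, 0, 0, 0, 0, 0], [70, 0, 0, 0, 0, 0, 0], [70, 0, 0, 0, 0, 0, 0]]}}

```text
clock: 46.22
tool_pos: [0.3712, -0.3949, 0.4976]
eef_rot: [-0.025, 1.0, -0.002, 0.001]
contact_force: [0.1, 0.3, -0.3]
opening: 0.702
finger_force: 0.0
```

Run:
```python
from h import *
s,_=snap('side','s4.png'); t,_=snap('top','t4.png'); spots('side',['scraper_grip','scraper_eye'])
print(status.get_state()['contact_force'])
o=np.zeros((600,800,3),np.uint8)
c=s[170:330,290:400,::-1]; o[:600,:412]=cv2.resize(c,(412,600),interpolation=cv2.INTER_CUBIC)
c=t[140:235,225:325,::-1]; o[:361,418:798]=cv2.resize(c,(380,361),interpolation=cv2.INTER_CUBIC); cv2.imwrite('pics/f_c.png',cv2.convertScaleAbs(o,alpha=1.1))
```

```text
scraper_grip 0.71 [ 0.563 -0.15   0.047] [287. 237.]
scraper_grip 0.57 [ 0.584 -0.417  0.13 ] [365. 262.]
scraper_eye 0.59 [ 0.579 -0.418  0.129] [364. 263.]
[ 0.44372919 -0.28254662  1.19427572]
```

View pics/f_c.png

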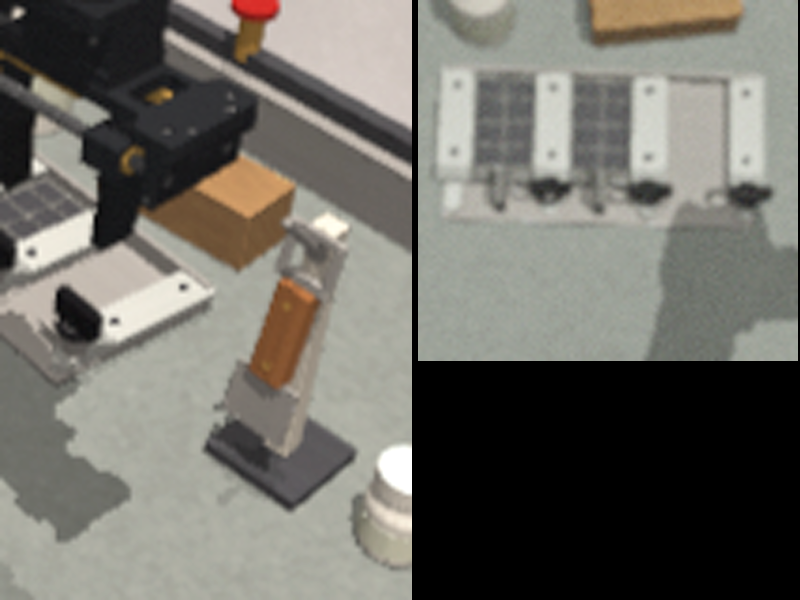

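The scraper hangs by its eye on the peg, at left-panel (285,330). The right panel shows both screens home and all three knobs turned across. I hand in.

Request:
{"api": "play_rows", "payload": {"rows": [[70, 0, 0, 0, 0, 0, 0], [70, 0, 0, 0, 0, 0, 0], [70, 0, 0, 0, 0, 0, 0], [70, 0, 0, 0, 0, 0, 0]]}}

```text
clock: 46.92
tool_pos: [0.3712, -0.3949, 0.4976]
eef_rot: [-0.025, 1.0, -0.002, 0.001]
contact_force: [-0.7, -0.3, -0.3]
opening: 0.696
finger_force: 0.0
```

```bash
python3 -c "
from h import *
print(r.finish_job())"
```

```text
the job is handed in; nothing more can be done
None
```

I handed the job in at about 47 s: both screens are home in bays 0 and 1, all three latch knobs are at their end stops, and the scraper hangs by its eye on the peg; the hand-in returned no verdict.

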